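# Put the fretwork router table back into service after a jam

## Task

The router table jammed and its motor tripped: carry every offcut off its plate into the scrap bin, and screw both black fence knobs clockwise fully home, starting each gently - if one binds early its threads are crossed, so stop at once, back it off anticlockwise until it clicks free, and run it in again without ever forcing it. Only when the plate is clear and both knobs are home, reset the trip lever on the motor switch box: push it fully off (towards the red mark), then throw it fully on (towards the green mark). Leave everything else on the bench where it is.

Things in the scene. Friction and masses are not known exactly. Their poses are not given: they have to be found in the camera images.
- router_table: Fixed router table plate, dark grey, 300 x 460 x 8 mm, on the bench; origin on the cutter's axis at bench level, x from the front edge towards the fence, y along the fence. It spans x -130 to 170 mm, y +-230 mm. A steel cutter 13 mm across (18 over its brass wings) stands 24 mm above the plate at the origin. The offcuts lie on the plate in front of the fence.
- plate_center (a point): Point on the plate's top face at the cutter (8 mm above bench; axes as router_table). Fence: two boards, x 10 to 34 mm, y 32 to 225 mm each side, 50 mm above the plate; behind them a foot (to x 140 mm, 6 mm high), a dust hood (x 34 to 98 mm, y +-45 mm, 50 mm high; port to x 148 mm), end gussets (x 33 to 103 mm, y +-216 mm, 46 mm high), a grey clamp housing under each knob (80 x 60 mm, 26 mm high).
- screw_left_grip (a point): Left fence knob (router_table x 85, y +140 mm): point on its vertical axis to grip, 10 mm below its top. Black fluted plastic knob, white line on top; round head 40 mm across (43 over the flutes), 24 mm tall (14 mm below this point to 10 mm above), on a neck 24 mm wide and 8 mm tall above its clamp housing. Turns with the knob.
- screw_right_grip (a point): Right fence knob (router_table y -140 mm), the same as the left one.
- screw_left (a joint): Turn of the left fence screw in rad, clockwise from above positive (tightening). Captive: end stop at -1.3, hard stop fully home at 2.4, sinks 0.8 mm per rad. Starts between -0.15 and 0.15 and turns freely (0.03 N m) home, but if its threads are crossed it binds near 0.4 (1.8 N m per rad from there), until backed off to -0.8: it clicks free near -0.5 and then runs freely home.
- screw_right (a joint): The same for the right fence screw. Each, one or neither may be crossed.
- insert_left (a joint): Twist of the brass threaded insert in the bench under the left screw, in rad; 0 at rest, positive when a crossed screw is forced clockwise and drags it round against its spring of 1.8 N m per rad. Beyond 0.35 rad it is torn out of the wood.
- insert_right (a joint): The same for the right screw's insert.
- switch_box: Fixed motor switch box, light grey, 130 (x) x 110 (y) mm, 85 mm high to its top face; origin at the centre of its underside. On its top face a red dot on the -x side marks off, a yellow dot in the middle tripped, a green dot on the +x side on.
- trip_lever_tip (a point): Centre of the trip lever's top end: a black arm with a red paddle 32 mm wide (y), 14 mm thick, 26 mm long (the lever's last 26 mm), standing out of the box's top. Its pivot is 75 mm above the box's underside at its centre, 68 mm from this point; the axis is the box's y.
- trip_lever (a joint): Trip lever's angle in rad: -0.6 fully off (leaning to the box's -x side, hard stop), about 0 tripped (upright), 0.6 fully on (leaning to +x, hard stop). It stays where left (about 2 N at the paddle moves it). A tripped lever cannot be thrown on: it meets a solid block near 0.25 until it has been pushed fully off, which re-arms it.
- scrap_bin: Fixed blue open-topped scrap bin, 180 (x) x 140 (y) x 100 mm high, walls and floor 4 mm; origin at the centre of its underside. The bin and the switch box stand one to the left and one to the right of the router table; which is where changes.
- offcut_1: Loose pine offcut 46 (x) x 28 (y) x 18 mm high on the plate, 20 g or so; origin at the centre of its underside. Two to four of the four offcuts are there; the others are absent.
- offcut_2: Loose turquoise offcut 40 (x) x 32 (y) x 18 mm high; origin at the centre of its underside.
- offcut_3: Loose round pine core 36 mm across, 18 mm high; origin at the centre of its underside.
- offcut_4: Loose turquoise six-sided core 39 mm across corners (two lie on its x axis), 34 across flats, 18 mm high; origin at the centre of its underside.
- push_block: Loose orange push block with a black handle, 150 x 70 x 70 mm; leave it. Origin at the centre of its underside.
- try_square: Loose try square, dark wooden stock 100 x 20 x 18 mm along x, steel blade 150 mm to +y; leave it. Origin under the stock's centre.
- collet_spanner: Loose steel spanner 160 mm long; leave it. Origin at the middle.
- setup_bar: Loose brass set-up bar 50 x 16 x 16 mm, on the plate near its left end; not an offcut, leave it. Origin at the centre of its underside.
- spray_can: Loose black spray can 52 mm across, 150 mm tall; leave it. Origin at the centre of its underside.
- pencil_pot: Loose white pot 70 mm across, 90 mm tall; leave it. Origin at the centre of its underside.
Things that resemble listed ones, but are neither listed nor needed, are in the scene too. What is shaped like the switch_box but turquoise is not meant.

How it is judged:
By the outcome, as a careful person would: the job done as asked, in the order asked, and still so for the second after the job is handed in, with the robot touching nothing.
Of offcut_1, offcut_2, offcut_3, offcut_4 only 2 to 4 are there at a start; the rules pass over those that are not, and their reading is None.
At some moment in a run one of offcut_1, offcut_2, offcut_3, offcut_4 may be knocked a few centimetres aside while the robot is not near it.
Once in a run the grip may slacken for a moment while it holds something.
It also fails if it takes over 210 s, if anything falls off the work surface, if the arm or the gripper's body presses on something with over 40 N, if the wrist force passes 120 N, or if a joint passes its speed limit or range.

## Robot

A 7-joint arm with a two-finger parallel gripper is mounted at the origin on the work surface. World frame = base frame: x ahead of the robot, y to its left, z up, the work surface at z = 0. Lengths are in m, angles in degrees, forces in N, time in s.
With the tool pointing down it reaches from about 0.375 to 0.925 m from the base axis. Payload 3.1 kg.
Tool frame: the origin (TCP) lies midway between the tips of the shut fingers; the grasp point (between the pads) lies env.pinch_z behind it (env.pinch_z is the distance from the TCP to the grasp point, in m); z points along the fingers, y is the line along which they close (so a half turn about z gives the same grasp; the last joint's range is limited). The gripper opens to 85 mm and grips with 20 to 120 N. Pads are 22 mm wide; open, the fingers measure 114 mm over their backs; the gripper's body (76 mm by 85 mm) begins 54 mm behind the grasp point. The pads swing forward as they close: fully open they stand 13 mm farther back than shut.
Start: joints at [-74.588, 21.939, 2.515, 91.553, -1.026, 66.532, -2.859], TCP at [0.233, 0.607, 0.209] pointing down, gripper open.
Joint ranges: [-149.38, 149.38], [-23.57, 123.04], [-84.95, 90], [0, 143.3], [-89.99, 269.99], [3.08, 112.72], [-163.45, 163.45]. Speed limits (degrees/s): [159.86, 159.86, 180, 180, 180, 180, 180].

## Interface

Orientations are given as [roll, pitch, yaw] about the fixed x, y, z axes, in that order (R = Rz(yaw) Ry(pitch) Rx(roll)).
In Python, from cell import env gives the robot as it stands.
- The arm moves only by the tool servo_tool, never from a script. Its arguments are lists of equal length, an entry for each row: "travel": the shift along the tool's x, y, z in units of 25 mm (1.0 is 25 mm), a list of three; "rot": the turn, a rotation vector about the tool's x, y, z in units of 6 degrees (1.0 is 6 degrees), a list of three. A call has 1 to 10 rows; each row shifts and turns the commanded pose from where the row before left it, along the tool's axes as they then stand; what a row does not reach is not made up. A row lasts 1/10 s, in which the tool goes at most 50 mm and 8.59 degrees, less where a joint would pass 70% of its speed; a pose out of reach is approached as far as the arm can. A call is refused whole if a number of a shift passes 1 or a number of a turn 1, either way. A call with a gripper value outside its range is refused whole. "claw" is the closure, from 0 (fully open) to 1 (shut), set as the call begins (left out, the last holds). The fingers move at their own pace and stop on an object; "squeeze" is the grip in N (left out, the last holds). Time passes only in rows, so rows that do not move let the fingers close. It gives the time, the measured TCP pose, the force, the opening and the grip force at its end, in the units of the state.
- env.state(): the state, without advancing time (a new reading comes with each control period).
- env.get_image(name): name is "scene" or "top" or "wrist"; returns the picture (400x640x3 uint8, red, green, blue); there is no depth.
- env.calibration(name): a dict with "fx", "fy", "cx", "cy" (pixels), "cam_to_world" (4x4, takes a point from camera to world coordinates). Camera axes: x right, y down, z forward; pixel columns grow to the right and rows downward; lengths in m; the calibration is good to about 2 mm. A picture is of the moment at which its call begins: read the wrist's pose just before it. calibration takes no time and is no camera call; for the wrist camera it gives the pose at the moment of the call.
- env.close_job(): hands the job in; it is judged then, once.
The state is a dict: "t": time; "qpos": joint angles; "qvel": joint speeds; "joint_torque": joint torques, N m; "tool_pos": TCP position; "ee_rot": TCP orientation; "ft_force": force on the tool from outside, world axes, zero at the start; "ft_torque": the same for the moment, N m; "width": finger opening in m; "finger_force": force on a finger pad.
Only numpy, scipy, OpenCV 4.12 (cv2) and the standard library are available. Lean on these libraries where they do the work, as an engineer would, in place of code of your own. Each camera call takes 0.05 s, during which the arm holds its last target. There are 200 camera calls.

## Working session

There is one attempt and no reset: what is moved stays moved. The work goes in short steps, Python scripts to look and compute and a tool call to move; the robot and the scene stay as the last step left them, time stands still between calls to the robot, and variables do not carry over. Pictures are saved under pics/ and viewed, at most 14 in all, crops included, and the job is handed in when it is done.

Besides the shell and the picture viewer there is one more tool, called after ">>>" in YAML: its name, and indented under it one key for each argument. servo_tool: Moves the arm, as the interface text tells. Its arguments: {"type":"object","properties":{"travel":{"type":"array","items":{"type":"array","items":{"type":"number"}}},"rot":{"type":"array","items":{"type":"array","items":{"type":"number"}}},"claw":{"type":"number"},"squeeze":{"type":"number"}},"required":["travel","rot"]}

```bash
mkdir -p pics; ls; python3 - <<'E'
from cell import env
import cv2,numpy as np
s=env.state();print({k:np.round(v,3) for k,v in s.items()},env.pinch_z)
for n in("scene","top"):
    im=env.get_image(n);cv2.imwrite(f"pics/{n}0.png",im[...,::-1])
    c=env.calibration(n);print(n,c["fx"],c["fy"],c["cx"],c["cy"]);print(np.round(c["cam_to_world"],3))
E
```

```text
pics
{'t': np.float64(0.0), 'qpos': array([-74.589,  21.992,   2.511,  91.651,  -1.025,  66.534,  -2.861]), 'qvel': array([-0.105,  0.06 ,  0.043, -0.059, -0.022, -0.125, -0.065]), 'joint_torque': array([-0.0000e+00, -4.3347e+01,  1.0250e+00, -2.4951e+01,  1.1000e-02,
        1.1000e-02,  0.0000e+00]), 'tool_pos': array([0.233, 0.606, 0.207]), 'ee_rot': array([-1.79846e+02,  8.00000e-03,  1.58989e+02]), 'ft_force': array([ 0.33 ,  0.006, -0.815]), 'ft_torque': array([ 0.004, -0.016, -0.013]), 'finger_force': np.float64(0.0), 'width': np.float64(0.085)} 0.0187
scene 426.0384636183047 426.0384636183047 325.6676966784151 199.52300341700067
[[-0.902  0.296 -0.314  0.993]
 [ 0.431  0.639 -0.637  0.855]
 [ 0.013 -0.71  -0.704  1.067]
 [ 0.     0.     0.     1.   ]]
top 482.054546661151 482.054546661151 314.140619119423 202.66791626722843
[[ 0.033 -0.979  0.203  0.264]
 [-0.999 -0.032  0.01  -0.013]
 [-0.004 -0.203 -0.979  1.562]
 [ 0.     0.     0.     1.   ]]
```

View pics/scene0.png

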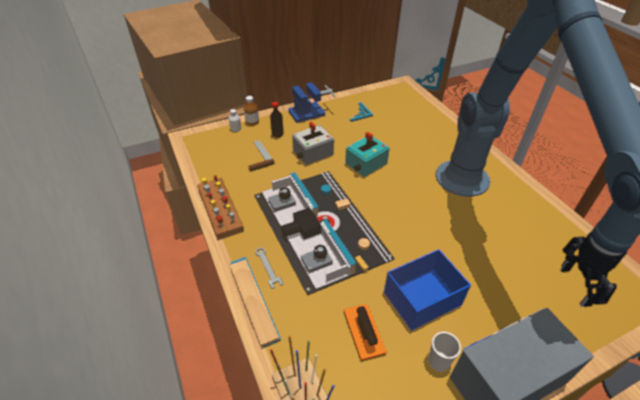

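View pics/top0.png

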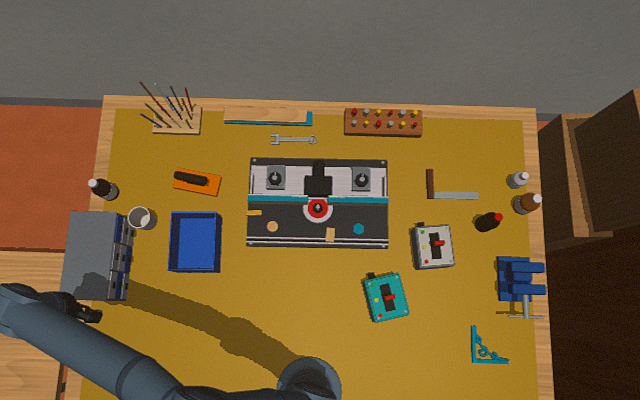

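The top view shows the bin at (195,242), the light-grey switch box at (432,245) (the turquoise one at (386,297) is the decoy), and the knobs at (275,177) and (362,179). The offcuts are a round pine core (272,227), a pine block (330,234) and a turquoise piece (358,229). The brass bar at (254,213) stays.

```bash
cat > h.py <<'E'
from cell import env
import cv2,numpy as np
from scipy.spatial.transform import Rotation as R
def ray(c,px,h):
    px=np.atleast_2d(np.array(px,float));T=np.array(c["cam_to_world"])
    d=np.c_[(px[:,0]-c["cx"])/c["fx"],(px[:,1]-c["cy"])/c["fy"],np.ones(len(px))]@T[:3,:3].T
    o=T[:3,3];return o+d*((h-o[2])/d[:,2])[:,None]
def proj(c,P):
    T=np.linalg.inv(np.array(c["cam_to_world"]));q=np.atleast_2d(P)@T[:3,:3].T+T[:3,3]
    return np.c_[q[:,0]/q[:,2]*c["fx"]+c["cx"],q[:,1]/q[:,2]*c["fy"]+c["cy"]]
def rel(target,yaw=None):
    "shift in tool axes (units of 25mm) from current TCP to target; turn (6deg units)"
    s=env.state();M=R.from_euler("xyz",s["ee_rot"],degrees=True)
    v=M.inv().apply(np.array(target)-s["tool_pos"])/0.025
    w=None
    if yaw is not None: w=(M.inv()*R.from_euler("xyz",[180,0,yaw],degrees=True)).as_rotvec(degrees=True)/6
    return np.round(v,2),None if w is None else np.round(w,2)
E
python3 - <<'E'
from h import *
im=cv2.imread("pics/top0.png");c=env.calibration("top")
crop=cv2.resize(im[145:330,235:465],None,fx=3.4,fy=3.2*3.4/3.2,interpolation=cv2.INTER_CUBIC);crop=crop[:600]
cv2.imwrite("pics/crop0.png",crop)
f=lambda n,p,h:print(n,np.round(ray(c,p,h),3).tolist())
f("knobs",[(275,177),(362,179)],.066)
f("offcuts",[(272,227),(330,234),(358,229),(254,213)],.026)
f("cutter",[(317.5,209)],.008)
f("plate",[(250,158),(387,158),(247,246),(388,247)],.008)
f("bin",[(171,213),(221,213),(170,271),(220,271)],.1)
f("box",[(413,227),(448,225),(417,269),(454,264)],.085)
f("paddle",[(439,243)],.14)
E
```

```text
knobs [[0.654, 0.131, 0.066], [0.657, -0.147, 0.066]]
offcuts [[0.498, 0.137, 0.026], [0.482, -0.051, 0.026], [0.501, -0.14, 0.026], [0.542, 0.197, 0.026]]
cutter [[0.566, -0.008, 0.008]]
plate [[0.733, 0.224, 0.008], [0.747, -0.235, 0.008], [0.436, 0.216, 0.008], [0.448, -0.239, 0.008]]
bin [[0.521, 0.443, 0.1], [0.526, 0.289, 0.1], [0.343, 0.43, 0.1], [0.348, 0.279, 0.1]]
box [[0.504, -0.305, 0.085], [0.513, -0.414, 0.085], [0.375, -0.316, 0.085], [0.394, -0.429, 0.085]]
paddle [[0.449, -0.371, 0.14]]
```

View pics/crop0.png

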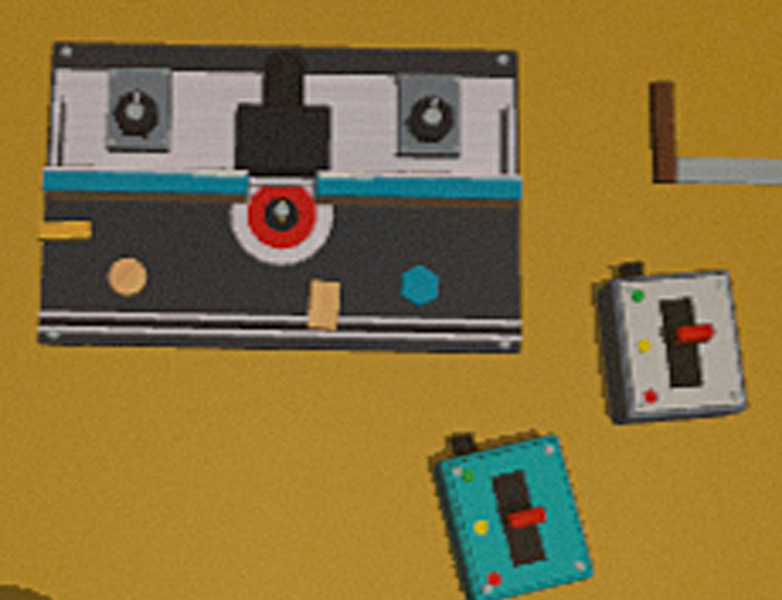

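The enlarged crop confirms three offcuts: a round pine core (127,276), a pine block (323,304) and a turquoise hexagon (420,285). The light-grey box at (680,345) is the target, with its red dot at the near side (651,397) and green at the far side (638,295). The lever is upright. I'm moving over the core.

>>> servo_tool:
  travel:
    - [-0.95,-0.86,-0.2]
    - [-0.95,-0.86,-0.2]
    - [-0.95,-0.86,-0.2]
    - [-0.95,-0.86,-0.2]
    - [-0.95,-0.86,-0.2]
    - [-0.95,-0.86,-0.2]
    - [-0.95,-0.86,-0.2]
    - [-0.95,-0.86,-0.2]
    - [-0.95,-0.86,0]
    - [-0.95,-0.86,0]
  rot:
    - [0,0,0]
    - [0,0,0]
    - [0,0,0]
    - [0,0,0]
    - [0,0,0]
    - [0,0,0]
    - [0,0,0]
    - [0,0,0]
    - [0,0,0]
    - [0,0,0]

```text
t: 1.1
tool_pos: [0.3779, 0.3194, 0.2483]
ee_rot: [-180.0, -0.0, 159.0]
ft_force: [-0.7, -0.4, 0.7]
width: 0.0854
finger_force: 0.0
```

>>> servo_tool:
  travel:
    - [-0.95,-0.86,0]
    - [-0.95,-0.86,0]
    - [-0.95,-0.86,0]
    - [-0.95,-0.86,0]
    - [-0.95,-0.86,0]
    - [-0.95,-0.86,0]
    - [-0.95,-0.86,0]
    - [0,0,0]
    - [0,0,0]
    - [0,0,0]
  rot:
    - [0,0,0]
    - [0,0,0]
    - [0,0,0]
    - [0,0,0]
    - [0,0,0]
    - [0,0,0]
    - [0,0,0]
    - [0,0,0]
    - [0,0,0]
    - [0,0,0]

```text
t: 2.1
tool_pos: [0.4782, 0.122, 0.2482]
ee_rot: [-180.0, -0.1, 159.1]
ft_force: [0.5, 0.2, 0.8]
width: 0.0854
finger_force: 0.0
```

```bash
python3 - <<'E'
from h import *
s=env.state();c=env.calibration("wrist");im=env.get_image("wrist");cv2.imwrite("pics/w1.png",im[...,::-1])
import pickle;pickle.dump(c,open("pics/w1.pkl","wb"))
print(s["t"],s["tool_pos"].round(3),s["ee_rot"].round(2),s["qpos"].round(1));print(c["fx"],np.round(c["cam_to_world"],3))
E
```

```text
2.1 [0.478 0.122 0.248] [-1.7999e+02 -6.0000e-02  1.5909e+02] [-43.1   2.2  24.9 110.9  -1.   67.1  51.2]
357.79542004173294 [[ 0.358  0.898  0.255  0.413]
 [ 0.934 -0.344 -0.097  0.146]
 [ 0.001  0.273 -0.962  0.414]
 [ 0.     0.     0.     1.   ]]
```

View pics/w1.png

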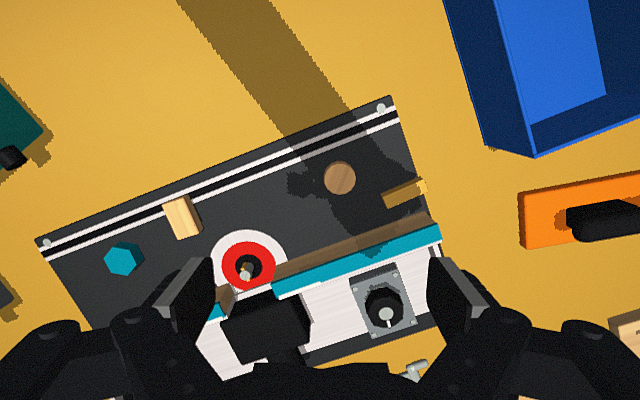

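The wrist view shows the core at (340,177), block (182,217), hexagon (124,260), left knob (384,305) and cutter (247,272).

```bash
cat >> h.py <<'E'
def blobs(im,lo,hi,roi,amin=60):
    "im BGR; returns contours in roi (x0,y0,x1,y1) full-pic px"
    x0,y0,x1,y1=roi;m=cv2.inRange(cv2.cvtColor(im[y0:y1,x0:x1],cv2.COLOR_BGR2HSV),lo,hi)
    cs=cv2.findContours(m,cv2.RETR_EXTERNAL,cv2.CHAIN_APPROX_NONE,offset=(x0,y0))[0]
    return [k for k in cs if cv2.contourArea(k)>amin]
E
python3 - <<'E'
from h import *
import pickle
c=pickle.load(open("pics/w1.pkl","rb"));im=cv2.imread("pics/w1.png")
for n,lo,hi,roi in(("core",(5,60,60),(25,255,255),(318,155,362,200)),("block",(5,40,150),(30,255,255),(155,190,208,245)),("hex",(80,100,60),(105,255,255),(95,235,150,285)),):
  for k in blobs(im,lo,hi,roi):
    # cast whole contour at mid height
    for h in(.017,.026):
      P=ray(c,k[:,0,:],h)[:,:2].astype(np.float32)*1000;r=cv2.minAreaRect(P)
      print(n,h,np.round(r[0],1),np.round(r[1],1),round(r[2],1))
f=lambda n,p,h:print(n,np.round(ray(c,p,h),4).tolist())
f("corner",[(38,238),(392,96)],.008)
f("knobtop",[(385,302)],.066);f("bar",[(406,194)],.024);f("cut",[(248,264)],.008)
t=env.calibration("top")
o1=np.array(c["cam_to_world"])[:3,3];o2=np.array(t["cam_to_world"])[:3,3]
d1=ray(c,(385,302),0)[0]-o1
for pt in[(275.3,176.5)]:
  d2=ray(t,pt,0)[0]-o2
  a=np.linalg.lstsq(np.c_[d1,-d2],o2-o1,rcond=None)[0];print(o1+a[0]*d1,o2+a[1]*d2)
E
```

```text
core 0.017 [502.1 135.9] [35.3 38.3] 69.2
core 0.026 [500.1 136.1] [34.5 37.4] 69.2
block 0.017 [481.4 -55.5] [28.4 47. ] 87.0
block 0.026 [479.8 -51. ] [27.8 45.9] 87.0
hex 0.017 [ 500.9 -142.9] [36.  51.4] 25.5
hex 0.026 [ 498.9 -136.4] [35.2 50.2] 25.5
corner [[0.4433, -0.2325, 0.008], [0.4391, 0.2204, 0.008]]
knobtop [[0.6403, 0.1358, 0.066]]
bar [[0.545, 0.1997, 0.024]]
cut [[0.5664, -0.0083, 0.008]]
[0.66676574 0.13460851 0.02556769] [0.66670599 0.13442283 0.02553429]
```

>>> servo_tool:
  travel:
    - [-0.62,0.84,0.6]
    - [0,0,1]
    - [0,0,1]
    - [0,0,1]
    - [0,0,1]
    - [0,0,1]
    - [0,0,1]
    - [0,0,1]
    - [0,0,1]
    - [0,0,0]
  rot:
    - [0,0,0]
    - [0,0,0]
    - [0,0,0]
    - [0,0,0]
    - [0,0,0]
    - [0,0,0]
    - [0,0,0]
    - [0,0,0]
    - [0,0,0]
    - [0,0,0]
  claw: 0.35

```text
t: 3.15
tool_pos: [0.4968, 0.1354, 0.0302]
ee_rot: [-179.7, -0.4, 159.2]
ft_force: [-0.5, -0.1, -0.3]
width: 0.0554
finger_force: 0.0
```

>>> servo_tool:
  travel:
    - [0,0,0.3]
    - [0,0,0.3]
    - [0,0,0.3]
    - [0,0,0]
    - [0,0,0]
  rot:
    - [0,0,0]
    - [0,0,0]
    - [0,0,0]
    - [0,0,0]
    - [0,0,0]

```text
t: 3.65
tool_pos: [0.5011, 0.1349, 0.0113]
ee_rot: [180.0, 0.0, 159.0]
ft_force: [0.4, -0.1, -0.6]
width: 0.0557
finger_force: 0.0
```

>>> servo_tool:
  travel:
    - [0,0,0]
    - [0,0,0]
    - [0,0,0]
    - [0,0,0]
    - [0,0,0]
    - [0,0,0]
  rot:
    - [0,0,0]
    - [0,0,0]
    - [0,0,0]
    - [0,0,0]
    - [0,0,0]
    - [0,0,0]
  claw: 1
  squeeze: 50

```text
t: 4.25
tool_pos: [0.5009, 0.1349, 0.0111]
ee_rot: [180.0, 0.0, 159.0]
ft_force: [0.4, -0.6, -0.3]
width: 0.0001
finger_force: 0.0
```

The gripper closed on nothing, so I'll look again.

>>> servo_tool:
  travel:
    - [0,0,-1]
    - [0,0,-1]
    - [0,0,-1]
    - [0,0,-1]
    - [0,0,0]
    - [0,0,0]
  rot:
    - [0,0,0]
    - [0,0,0]
    - [0,0,0]
    - [0,0,0]
    - [0,0,0]
    - [0,0,0]
  claw: 0.35

```text
t: 4.85
tool_pos: [0.5012, 0.1351, 0.1114]
ee_rot: [179.9, 0.0, 159.0]
ft_force: [-1.0, 0.3, -1.0]
width: 0.0555
finger_force: 0.0
```

```bash
python3 - <<'E'
from h import *
s=env.state();c=env.calibration("wrist");im=env.get_image("wrist")[...,::-1];t=env.get_image("top")[...,::-1]
import pickle;pickle.dump(c,open("pics/w2.pkl","wb"));cv2.imwrite("pics/w2.png",im);cv2.imwrite("pics/t2.png",t)
print(s["tool_pos"])
cv2.imwrite("pics/m2.png",np.vstack([cv2.resize(im,(448,280)),cv2.resize(t[145:330,200:460],None,fx=448/260,fy=448/260,interpolation=cv2.INTER_CUBIC)]))
E
```

```text
[0.50115864 0.1350653  0.11142359]
```

View pics/m2.png

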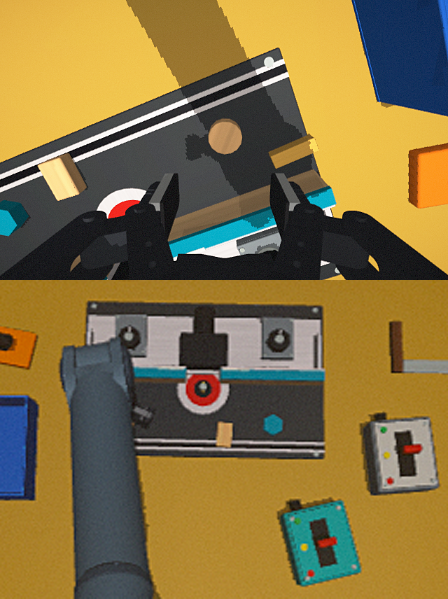

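The core is at wrist pixel (321,196), upright and undamaged.

```bash
python3 - <<'E'
from h import *
import pickle
c=pickle.load(open("pics/w2.pkl","rb"));im=cv2.imread("pics/w2.png")
for k in blobs(im,(5,60,60),(25,255,255),(290,165,352,228)):
    P=ray(c,k[:,0,:],.026)[:,:2].astype(np.float32)*1000
    print(cv2.boundingRect(k),cv2.minEnclosingCircle(P),cv2.fitEllipse(P))
print(proj(c,[.5012,.135,.017]),proj(c,env.state()["tool_pos"]))
c=pickle.load(open("pics/w1.pkl","rb"));print(ray(c,(340,177),.026))
print(rel([.47,.13,.03]))
E
```

```text
(297, 169, 49, 52) ((499.668701171875, 136.29913330078125), 19.438304901123047) ((499.7345275878906, 136.0042724609375), (35.034400939941406, 38.40058135986328), 68.90044403076172)
[[320.54253041 194.06604628]] [[319.20128523 240.05550301]]
[[0.49952601 0.13688832 0.026     ]]
(array([ 1.04, -0.59,  3.2 ]), None)
```

```bash
python3 - <<'E'
from h import *
c=env.calibration("scene");im=cv2.imread("pics/scene0.png")
for k in blobs(im,(5,60,120),(25,255,255),(350,232,376,255),15):
    M=cv2.moments(k);p=(M["m10"]/M["m00"],M["m01"]/M["m00"]);print(p,cv2.boundingRect(k))
    for h in(.008,.017,.026):print(h,ray(c,p,h).round(4))
print(proj(c,[[.4997,.136,.026],[.502,.136,.017],[.503,.136,.008]]))
s2=env.get_image("scene")[...,::-1];cv2.imwrite("pics/s2.png",s2)
cv2.imwrite("pics/sc2.png",np.hstack([cv2.resize(a[180:285,250:400],None,fx=2.6,fy=2.6,interpolation=cv2.INTER_CUBIC) for a in(im,s2)]))
E
```

```text
(363.68226120857696, 242.52826510721243) (358, 238, 12, 10)
0.008 [[0.4945 0.1255 0.008 ]]
0.017 [[0.4987 0.1317 0.017 ]]
0.026 [[0.503  0.1379 0.026 ]]
[[364.28710697 241.75798227]
 [363.43645399 243.81158047]
 [362.94991588 245.71364883]]
```

View pics/sc2.png

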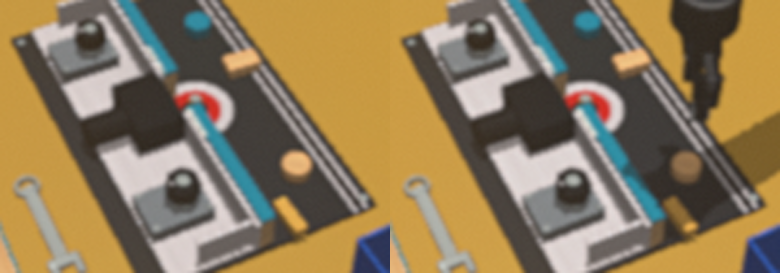

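It's a genuine 3D core at (0.500,0.136). I'll retry, looking before closing.

>>> servo_tool:
  travel:
    - [0.07,0,1]
    - [0,0,1]
    - [0,0,1]
    - [0,0,0.6]
    - [0,0,0.45]
    - [0,0,0]
    - [0,0,0]
  rot:
    - [0,0,0]
    - [0,0,0]
    - [0,0,0]
    - [0,0,0]
    - [0,0,0]
    - [0,0,0]
    - [0,0,0]

```text
t: 5.7
tool_pos: [0.4997, 0.1355, 0.01]
ee_rot: [180.0, 0.0, 159.0]
ft_force: [-0.6, 0.5, 0.7]
width: 0.0552
finger_force: 0.0
```

```bash
python3 - <<'E'
from h import *
a=env.get_image("wrist")[...,::-1];b=env.get_image("scene")[...,::-1]
cv2.imwrite("pics/m3.png",np.hstack([cv2.resize(a,(400,250)),cv2.resize(b[190:295,290:458],(400,250),interpolation=cv2.INTER_CUBIC)]))
E
```

```text
(no output)
```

View pics/m3.png

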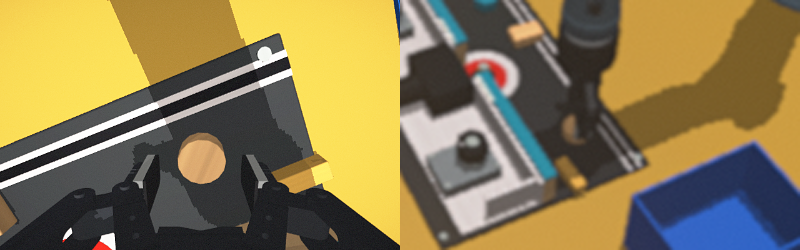

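The picture shows the pad tips well above the core's depth: a 55 mm gap spans about 146 px, so the tips are at about 0.135 m against 0.167 m for the core top. They closed over the top of it. I'll probe lower gently, watching the force.

>>> servo_tool:
  travel:
    - [0,0,0.1]
    - [0,0,0.1]
    - [0,0,0]
    - [0,0,0]
  rot:
    - [0,0,0]
    - [0,0,0]
    - [0,0,0]
    - [0,0,0]

```text
t: 6.2
tool_pos: [0.4992, 0.1355, 0.0049]
ee_rot: [180.0, -0.0, 159.0]
ft_force: [-1.2, 0.5, 0.3]
width: 0.0556
finger_force: 0.0
```

```bash
python3 - <<'E'
from h import *
a=env.get_image("wrist")[...,::-1]
cv2.imwrite("pics/w3.png",a)
x=cv2.convertScaleAbs(a[170:400,150:480],alpha=1,beta=0);x=(255*(x/255.)**.45).astype(np.uint8)
cv2.imwrite("pics/w3c.png",cv2.resize(x,None,fx=2.3,fy=2.3,interpolation=cv2.INTER_CUBIC))
E
```

```text
(no output)
```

View pics/w3c.png

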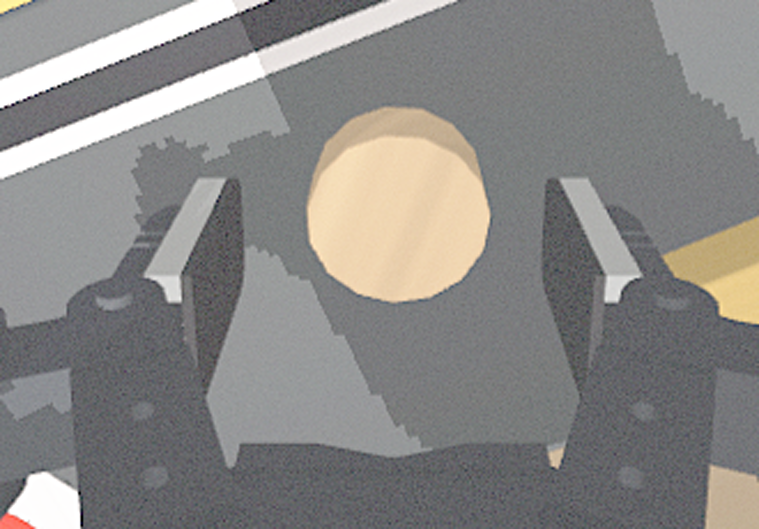

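This crop is clear. The tips sit at about z=0.034, roughly 29 mm behind the reported TCP, which is about 19 mm more than described. I'll descend 17 mm more and then close.

>>> servo_tool:
  travel:
    - [0,0,0.2]
    - [0,0,0.2]
    - [0,0,0.2]
    - [0,0,0.08]
    - [0,0,0]
    - [0,0,0]
  rot:
    - [0,0,0]
    - [0,0,0]
    - [0,0,0]
    - [0,0,0]
    - [0,0,0]
    - [0,0,0]

```text
t: 6.85
tool_pos: [0.4993, 0.1354, -0.0123]
ee_rot: [-180.0, -0.0, 159.0]
ft_force: [0.9, 1.0, -0.0]
width: 0.0552
finger_force: 0.0
```

>>> servo_tool:
  travel:
    - [0,0,0]
    - [0,0,0]
    - [0,0,0]
    - [0,0,0]
    - [0,0,0]
  rot:
    - [0,0,0]
    - [0,0,0]
    - [0,0,0]
    - [0,0,0]
    - [0,0,0]
  claw: 1
  squeeze: 50

```text
t: 7.35
tool_pos: [0.5, 0.1356, -0.0117]
ee_rot: [180.0, 0.1, 159.0]
ft_force: [0.1, 0.6, 4.2]
width: 0.0342
finger_force: 50.1
```

>>> servo_tool:
  travel:
    - [0,0,-0.5]
    - [0,0,-1]
    - [0,0,-1]
    - [0,0,-1]
    - [0,0,-1]
    - [0,0,-1]
    - [0,0,-0.6]
    - [0.35,0.46,0]
    - [0.7,0.93,0]
    - [0.7,0.93,0]
  rot:
    - [0,0,0]
    - [0,0,0]
    - [0,0,0]
    - [0,0,0]
    - [0,0,0]
    - [0,0,0]
    - [0,0,0]
    - [0,0,0]
    - [0,0,0]
    - [0,0,0]

```text
t: 8.35
tool_pos: [0.4788, 0.2051, 0.1409]
ee_rot: [180.0, -0.0, 158.8]
ft_force: [-0.1, 0.4, 0.3]
width: 0.0338
finger_force: 49.8
```

>>> servo_tool:
  travel:
    - [0.7,0.93,0]
    - [0.7,0.93,0]
    - [0.7,0.93,0]
    - [0.7,0.93,0]
    - [0.7,0.93,0]
    - [0.39,0.41,0]
    - [0,0,0.8]
    - [0,0,1]
    - [0,0,1]
    - [0,0,0.4]
  rot:
    - [0,0,0]
    - [0,0,0]
    - [0,0,0]
    - [0,0,0]
    - [0,0,0]
    - [0,0,0]
    - [0,0,0]
    - [0,0,0]
    - [0,0,0]
    - [0,0,0]

```text
t: 9.35
tool_pos: [0.4322, 0.3557, 0.058]
ee_rot: [-179.7, -0.1, 158.9]
ft_force: [-0.4, 0.2, -0.4]
width: 0.0342
finger_force: 49.8
```

>>> servo_tool:
  travel:
    - [0,0,0]
    - [0,0,0]
    - [0,0,0]
  rot:
    - [0,0,0]
    - [0,0,0]
    - [0,0,0]

```text
t: 9.65
tool_pos: [0.435, 0.3589, 0.0619]
ee_rot: [179.9, 0.1, 159.0]
ft_force: [1.2, -0.5, 0.2]
width: 0.0342
finger_force: 49.8
```

>>> servo_tool:
  travel:
    - [0,0,0]
    - [0,0,0]
    - [0,0,0]
    - [0,0,-1]
    - [0,0,-1]
    - [0,0,-1]
    - [0,0,-1]
    - [-0.47,-0.92,0]
    - [-0.47,-0.92,0]
    - [-0.47,-0.92,0]
  rot:
    - [0,0,0]
    - [0,0,0]
    - [0,0,0]
    - [0,0,0]
    - [0,0,0]
    - [0,0,0]
    - [0,0,0]
    - [0,0,0]
    - [0,0,0]
    - [0,0,0]
  claw: 0.35

```text
t: 10.65
tool_pos: [0.4421, 0.2807, 0.1609]
ee_rot: [180.0, 0.0, 159.0]
ft_force: [-0.5, -0.4, -0.3]
width: 0.0553
finger_force: 0.0
```

>>> servo_tool:
  travel:
    - [-0.47,-0.92,0]
    - [-0.47,-0.92,0]
    - [-0.47,-0.92,0]
    - [-0.47,-0.92,0]
    - [-0.47,-0.92,0]
    - [-0.47,-0.92,0]
    - [-0.47,-0.92,0]
    - [-0.47,-0.92,0]
    - [-0.47,-0.92,0]
    - [-0.47,-0.92,0]
  rot:
    - [0,0,0]
    - [0,0,0]
    - [0,0,0]
    - [0,0,0]
    - [0,0,0]
    - [0,0,0]
    - [0,0,0]
    - [0,0,0]
    - [0,0,0]
    - [0,0,0]

```text
t: 11.65
tool_pos: [0.4692, 0.0233, 0.1606]
ee_rot: [180.0, 0.0, 159.0]
ft_force: [1.0, 0.4, -0.5]
width: 0.0556
finger_force: 0.0
```

>>> servo_tool:
  travel:
    - [-0.47,-0.92,0]
    - [-0.47,-0.92,0]
    - [-0.47,-0.92,0]
    - [0,0,0]
    - [0,0,0]
    - [0,0,0]
    - [0,0,0]
  rot:
    - [0,0,0]
    - [0,0,0]
    - [0,0,-1]
    - [0,0,-1]
    - [0,0,-1]
    - [0,0,0]
    - [0,0,0]

```text
t: 12.35
tool_pos: [0.4773, -0.0526, 0.1604]
ee_rot: [180.0, 0.0, 176.9]
ft_force: [0.2, 0.9, 0.8]
width: 0.0555
finger_force: 0.0
```

```bash
python3 - <<'E'
from h import *
s=env.state();c=env.calibration("wrist");a=env.get_image("wrist")[...,::-1]
import pickle;pickle.dump(c,open("pics/w4.pkl","wb"))
cv2.imwrite("pics/w4.png",a);print(s["t"],s["tool_pos"],s["ee_rot"],s["qpos"].round(1))
E
```

```text
12.35 [ 0.47734766 -0.05260144  0.1604281 ] [1.79991352e+02 7.48752770e-03 1.76870592e+02] [-30.9   6.8  34.6 118.5  -4.6  56.   92.9]
```

View pics/w4.png

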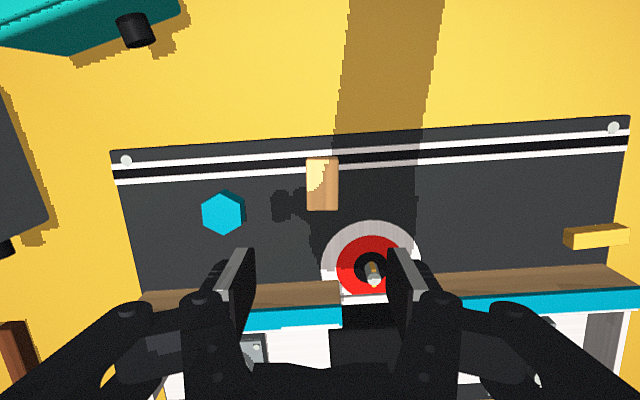

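The wrist view shows the block's top face centred at (322,184) and the hexagon's top at about (221,213). The fence ends and cutter (373,275) are clear of both.

```bash
python3 - <<'E'
from h import *
import pickle
c=pickle.load(open("pics/w4.pkl","rb"));im=cv2.imread("pics/w4.png")
Q=ray(c,[(306,158),(337,156),(339,208),(308,211)],.026);print(Q.round(4),Q.mean(0))
for k in blobs(im,(80,100,150),(105,255,255),(190,180,255,245)):
    P=ray(c,k[:,0,:],.026)[:,:2].astype(np.float32)*1000;print(cv2.boundingRect(k),cv2.minEnclosingCircle(P),cv2.minAreaRect(P))
    print(cv2.approxPolyDP(P[:,None],5,True)[:,0].round(1).tolist())
f=lambda n,p,h:print(n,np.round(ray(c,p,h),4).tolist())
f("plate front",[(110,151),(630,115)],.008)
print(rel([*Q.mean(0)[:2],-.012]))
E
```

```text
[[ 0.4559 -0.0636  0.026 ]
 [ 0.4557 -0.0374  0.026 ]
 [ 0.5017 -0.0376  0.026 ]
 [ 0.5029 -0.0649  0.026 ]] [ 0.47904079 -0.05085641  0.026     ]
(201, 193, 40, 42) ((501.39007568359375, -141.76107788085938), 19.15888023376465) ((501.2526550292969, -141.9198455810547), (33.871944427490234, 38.05754089355469), 87.05540466308594)
[[482.20001220703125, -141.0], [491.29998779296875, -158.0], [504.20001220703125, -159.0], [520.2999877929688, -141.5], [512.5999755859375, -126.19999694824219], [493.1000061035156, -124.80000305175781]]
plate front [[0.4429, -0.2381, 0.008], [0.437, 0.2185, 0.008]]
(array([-0.06,  0.07,  6.9 ]), None)
```

>>> servo_tool:
  travel:
    - [-0.06,0.07,0.9]
    - [0,0,1]
    - [0,0,1]
    - [0,0,1]
    - [0,0,1]
    - [0,0,1]
    - [0,0,0.6]
    - [0,0,0.4]
    - [0,0,0]
    - [0,0,0]
  rot:
    - [0,0,0]
    - [0,0,0]
    - [0,0,0]
    - [0,0,0]
    - [0,0,0]
    - [0,0,0]
    - [0,0,0]
    - [0,0,0]
    - [0,0,0]
    - [0,0,0]

```text
t: 13.4
tool_pos: [0.4795, -0.051, -0.0118]
ee_rot: [-180.0, 0.0, 177.0]
ft_force: [1.0, 0.2, 0.4]
width: 0.0555
finger_force: 0.0
```

>>> servo_tool:
  travel:
    - [0,0,0]
    - [0,0,0]
    - [0,0,0]
    - [0,0,0]
    - [0,0,0]
  rot:
    - [0,0,0]
    - [0,0,0]
    - [0,0,0]
    - [0,0,0]
    - [0,0,0]
  claw: 1
  squeeze: 50

```text
t: 13.9
tool_pos: [0.4803, -0.051, -0.011]
ee_rot: [180.0, 0.1, 177.0]
ft_force: [0.1, 0.0, 6.6]
width: 0.0266
finger_force: 50.1
```

>>> servo_tool:
  travel:
    - [0,0,-0.5]
    - [0,0,-1]
    - [0,0,-1]
    - [0,0,-1]
    - [0,0,-1]
    - [0,0,-1]
    - [0,0,-0.6]
    - [0.2,0.6,0]
    - [0.2,0.93,0]
    - [0.2,0.93,0]
  rot:
    - [0,0,0]
    - [0,0,0]
    - [0,0,0]
    - [0,0,0]
    - [0,0,0]
    - [0,0,0]
    - [0,0,0]
    - [0,0,0]
    - [0,0,0]
    - [0,0,0]

```text
t: 14.9
tool_pos: [0.4667, 0.0113, 0.141]
ee_rot: [180.0, 0.0, 176.9]
ft_force: [0.5, 0.6, 0.5]
width: 0.027
finger_force: 49.3
```

>>> servo_tool:
  travel:
    - [0.2,0.93,0]
    - [0.2,0.93,0]
    - [0.2,0.93,0]
    - [0.2,0.93,0]
    - [0.2,0.93,0]
    - [0.2,0.93,0]
    - [0.2,0.93,0]
    - [0.2,0.93,0]
    - [0.2,0.93,0]
    - [0.2,0.93,0]
  rot:
    - [0,0,0]
    - [0,0,0]
    - [0,0,0]
    - [0,0,0]
    - [0,0,0]
    - [0,0,0]
    - [0,0,0]
    - [0,0,0]
    - [0,0,0]
    - [0,0,0]

```text
t: 15.9
tool_pos: [0.4289, 0.2464, 0.1407]
ee_rot: [-180.0, -0.0, 177.0]
ft_force: [-0.6, 1.0, -0.7]
width: 0.0268
finger_force: 49.3
```

>>> servo_tool:
  travel:
    - [0.2,0.93,0]
    - [0.2,0.93,0]
    - [0.2,0.93,0]
    - [0.2,0.93,0]
    - [0,0.6,0]
    - [0,0,0.8]
    - [0,0,1]
    - [0,0,0.8]
    - [0,0,0.4]
    - [0,0,0]
  rot:
    - [0,0,0]
    - [0,0,0]
    - [0,0,0]
    - [0,0,0]
    - [0,0,0]
    - [0,0,0]
    - [0,0,0]
    - [0,0,0]
    - [0,0,0]
    - [0,0,0]

```text
t: 16.9
tool_pos: [0.4143, 0.3533, 0.064]
ee_rot: [-179.8, -0.1, 177.0]
ft_force: [-0.3, 0.8, -0.3]
width: 0.0273
finger_force: 49.3
```

>>> servo_tool:
  travel:
    - [0,0,0]
    - [0,0,0]
    - [0,0,0]
    - [0,0,-1]
    - [0,0,-1]
    - [0,0,-1]
    - [0,0,-1]
    - [-0.22,-0.93,0]
    - [-0.22,-0.93,0]
    - [-0.22,-0.93,0]
  rot:
    - [0,0,0]
    - [0,0,0]
    - [0,0,0]
    - [0,0,0]
    - [0,0,0]
    - [0,0,0]
    - [0,0,0]
    - [0,0,0]
    - [0,0,0]
    - [0,0,0]
  claw: 0.35

```text
t: 17.9
tool_pos: [0.4286, 0.2841, 0.1666]
ee_rot: [179.9, 0.1, 177.0]
ft_force: [-0.6, -0.5, -1.1]
width: 0.0558
finger_force: 0.0
```

>>> servo_tool:
  travel:
    - [-0.22,-0.93,0]
    - [-0.22,-0.93,0]
    - [-0.22,-0.93,0]
    - [-0.22,-0.93,0]
    - [-0.22,-0.93,0]
    - [-0.22,-0.93,0]
    - [-0.22,-0.93,0]
    - [-0.22,-0.93,0]
    - [-0.22,-0.93,0]
    - [-0.22,-0.93,0]
  rot:
    - [0,0,0]
    - [0,0,0]
    - [0,0,0]
    - [0,0,0]
    - [0,0,0]
    - [0,0,0]
    - [0,0,0]
    - [0,0,0]
    - [0,0,0]
    - [0,0,0]

```text
t: 18.9
tool_pos: [0.4712, 0.0484, 0.1662]
ee_rot: [179.9, 0.1, 177.0]
ft_force: [-0.2, -0.2, 0.8]
width: 0.0557
finger_force: 0.0
```

>>> servo_tool:
  travel:
    - [-0.22,-0.93,0]
    - [-0.22,-0.93,0]
    - [-0.22,-0.93,0]
    - [-0.22,-0.93,0]
    - [-0.22,-0.93,0]
    - [-0.22,-0.93,0]
    - [-0.22,-0.93,0]
    - [-0.22,-0.93,0]
    - [0,0,0]
    - [0,0,0]
  rot:
    - [0,0,0]
    - [0,0,0]
    - [0,0,0]
    - [0,0,0]
    - [0,0,0]
    - [0,0,0]
    - [0,0,0]
    - [0,0,0]
    - [0,0,0]
    - [0,0,0]

```text
t: 19.9
tool_pos: [0.505, -0.139, 0.1658]
ee_rot: [180.0, 0.0, 176.9]
ft_force: [0.3, 0.8, -0.1]
width: 0.0556
finger_force: 0.0
```

```bash
python3 - <<'E'
from h import *
s=env.state();c=env.calibration("wrist");im=env.get_image("wrist")[...,::-1]
import pickle;pickle.dump(c,open("pics/w5.pkl","wb"));cv2.imwrite("pics/w5.png",im);print(s["t"],s["tool_pos"],s["qpos"].round(1))
for k in blobs(im,(80,100,150),(105,255,255),(150,100,480,250)):
    P=ray(c,k[:,0,:],.026)[:,:2].astype(np.float32)*1000;r=cv2.minAreaRect(P);print(cv2.boundingRect(k),r)
    print(rel([r[0][0]/1e3,r[0][1]/1e3,-.0105]))
E
```

```text
19.9 [ 0.50499318 -0.13899721  0.16580033] [-24.5  12.7  39.9 112.8  -9.6  57.7 106.8]
(298, 155, 39, 34) ((497.8093566894531, -143.7162322998047), (24.803373336791992, 38.078880310058594), 27.882570266723633)
(array([ 0.28, -0.25,  7.04]), None)
```

```bash
python3 - <<'E'
from h import *
import pickle
c=pickle.load(open("pics/w5.pkl","rb"));im=cv2.imread("pics/w5.png")
for v in(40,70,100):
  for k in blobs(im,(80,100,v),(105,255,255),(250,120,400,240)):
    P=ray(c,k[:,0,:],.026)[:,:2].astype(np.float32)*1000;r=cv2.minAreaRect(P);print(v,cv2.boundingRect(k),r,cv2.minEnclosingCircle(P))
print(rel([.5013,-.142,-.0105]))
E
```

```text
40 (297, 153, 40, 46) ((500.7319030761719, -141.9891357421875), (33.755767822265625, 40.0783576965332), 87.5475845336914) ((500.74676513671875, -141.64210510253906), 20.091720581054688)
70 (297, 153, 40, 46) ((500.72637939453125, -141.98890686035156), (33.755767822265625, 40.067359924316406), 87.54761505126953) ((500.7203369140625, -141.82095336914062), 20.060829162597656)
100 (297, 155, 40, 44) ((501.585693359375, -142.0257110595703), (33.755767822265625, 38.3471565246582), 87.54761505126953) ((501.3641357421875, -141.8570556640625), 19.502197265625)
(array([ 0.14, -0.18,  7.04]), None)
```

The hexagon hasn't moved, at (0.5013,−0.142). I'm grasping it.

>>> servo_tool:
  travel:
    - [0.14,-0.13,1]
    - [0,0,1]
    - [0,0,1]
    - [0,0,1]
    - [0,0,1]
    - [0,0,1]
    - [0,0,0.6]
    - [0,0,0.43]
    - [0,0,0]
    - [0,0,0]
  rot:
    - [0,0,0]
    - [0,0,0]
    - [0,0,0]
    - [0,0,0]
    - [0,0,0]
    - [0,0,0]
    - [0,0,0]
    - [0,0,0]
    - [0,0,0]
    - [0,0,0]

```text
t: 20.95
tool_pos: [0.5019, -0.1418, -0.0098]
ee_rot: [180.0, 0.1, 177.0]
ft_force: [-0.1, 0.3, -0.4]
width: 0.0554
finger_force: 0.0
```

>>> servo_tool:
  travel:
    - [0,0,0]
    - [0,0,0]
    - [0,0,0]
    - [0,0,0]
    - [0,0,0]
  rot:
    - [0,0,0]
    - [0,0,0]
    - [0,0,0]
    - [0,0,0]
    - [0,0,0]
  claw: 1
  squeeze: 50

```text
t: 21.45
tool_pos: [0.5027, -0.1422, -0.0089]
ee_rot: [180.0, 0.2, 177.0]
ft_force: [-0.2, -0.5, 6.1]
width: 0.0367
finger_force: 50.0
```

>>> servo_tool:
  travel:
    - [0,0,-0.5]
    - [0,0,-1]
    - [0,0,-1]
    - [0,0,-1]
    - [0,0,-1]
    - [0,0,-1]
    - [0,0,-0.6]
    - [0.2,0.6,0]
    - [0.2,0.93,0]
    - [0.2,0.93,0]
  rot:
    - [0,0,0]
    - [0,0,0]
    - [0,0,0]
    - [0,0,0]
    - [0,0,0]
    - [0,0,0]
    - [0,0,0]
    - [0,0,0]
    - [0,0,0]
    - [0,0,0]

```text
t: 22.45
tool_pos: [0.489, -0.0793, 0.1424]
ee_rot: [180.0, 0.0, 176.9]
ft_force: [0.7, 0.6, -0.7]
width: 0.0367
finger_force: 50.0
```

>>> servo_tool:
  travel:
    - [0.12,0.93,0]
    - [0.12,0.93,0]
    - [0.12,0.93,0]
    - [0.12,0.93,0]
    - [0.12,0.93,0]
    - [0.12,0.93,0]
    - [0.12,0.93,0]
    - [0.12,0.93,0]
    - [0.12,0.93,0]
    - [0.12,0.93,0]
  rot:
    - [0,0,0]
    - [0,0,0]
    - [0,0,0]
    - [0,0,0]
    - [0,0,0]
    - [0,0,0]
    - [0,0,0]
    - [0,0,0]
    - [0,0,0]
    - [0,0,0]

```text
t: 23.45
tool_pos: [0.4712, 0.1548, 0.1421]
ee_rot: [-180.0, -0.0, 177.0]
ft_force: [-0.3, 0.2, 0.1]
width: 0.0366
finger_force: 50.0
```

>>> servo_tool:
  travel:
    - [0.12,0.93,0]
    - [0.12,0.93,0]
    - [0.12,0.93,0]
    - [0.12,0.93,0]
    - [0.12,0.93,0]
    - [0.12,0.93,0]
    - [0.12,0.93,0]
    - [0.12,0.93,0]
    - [0.12,0.5,0]
    - [0,0,0]
  rot:
    - [0,0,0]
    - [0,0,0]
    - [0,0,0]
    - [0,0,0]
    - [0,0,0]
    - [0,0,0]
    - [0,0,0]
    - [0,0,0]
    - [0,0,0]
    - [0,0,0]

```text
t: 24.45
tool_pos: [0.4539, 0.3561, 0.1419]
ee_rot: [180.0, -0.0, 177.2]
ft_force: [-0.1, 1.3, -0.6]
width: 0.0366
finger_force: 50.0
```

>>> servo_tool:
  travel:
    - [0,0,0.8]
    - [0,0,1]
    - [0,0,0.8]
    - [0,0,0.4]
    - [0,0,0]
    - [0,0,0]
  rot:
    - [0,0,0]
    - [0,0,0]
    - [0,0,0]
    - [0,0,0]
    - [0,0,0]
    - [0,0,0]

```text
t: 25.05
tool_pos: [0.4559, 0.3533, 0.0677]
ee_rot: [180.0, 0.0, 176.9]
ft_force: [0.5, -0.0, 0.0]
width: 0.0365
finger_force: 50.0
```

>>> servo_tool:
  travel:
    - [0,0,0]
    - [0,0,0]
    - [0,0,0]
    - [0,0,-1]
    - [0,0,-1]
    - [0,0,-1]
    - [0,0,-1]
    - [-0.73,-0.95,-0.5]
    - [-0.73,-0.95,0]
    - [-0.73,-0.95,0]
  rot:
    - [0,0,0]
    - [0,0,0]
    - [0,0,0]
    - [0,0,0]
    - [0,0,0]
    - [0,0,0]
    - [0,0,0]
    - [0,0,0]
    - [0,0,0]
    - [0,0,0]
  claw: 0.28

```text
t: 26.05
tool_pos: [0.5071, 0.2797, 0.181]
ee_rot: [179.9, 0.1, 177.1]
ft_force: [0.7, 0.4, -0.5]
width: 0.0615
finger_force: 0.0
```

>>> servo_tool:
  travel:
    - [-0.73,-0.95,0]
    - [-0.73,-0.95,0]
    - [-0.73,-0.95,0]
    - [-0.73,-0.95,0]
    - [-0.73,-0.95,0]
    - [-0.73,-0.95,0]
    - [0,0,0]
    - [0,0,0]
    - [0,0,0]
  rot:
    - [0,0,0]
    - [0,0,0]
    - [0,0,0]
    - [0,0,0]
    - [0,0,0]
    - [0,0,0]
    - [0,0,0]
    - [0,0,0]
    - [0,0,0]

```text
t: 26.95
tool_pos: [0.6074, 0.1333, 0.1795]
ee_rot: [179.9, -0.0, 177.1]
ft_force: [-0.1, 1.1, 1.1]
width: 0.0615
finger_force: 0.0
```

```bash
python3 - <<'E'
from h import *
s=env.state();c=env.calibration("wrist");im=env.get_image("wrist")[...,::-1]
import pickle;pickle.dump(c,open("pics/w6.pkl","wb"));cv2.imwrite("pics/w6.png",im);print(s["t"],s["tool_pos"],s["width"],s["qpos"].round(1))
t=env.get_image("top")[...,::-1];cv2.imwrite("pics/t6.png",t)
print(np.round(proj(c,[.655,.133,.066]),0))
cv2.imwrite("pics/m6.png",np.vstack([im[:,60:580],cv2.resize(t[140:280,140:462],(520,200))]))
E
```

```text
26.95 [0.60739422 0.13331483 0.17951723] 0.061467582258047 [-39.9  22.3  29.9  98.4 -12.4  62.6  80.9]
[[323. 243.]]
```

View pics/m6.png

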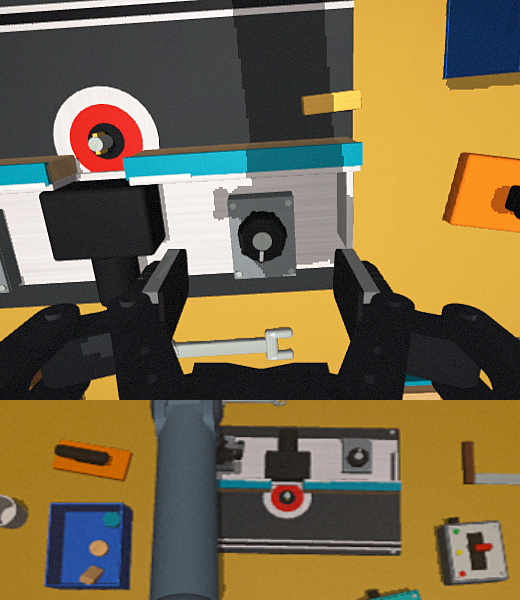

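All three offcuts are in the bin (lower left of the top view) and the plate is clear. The left knob's top disc is at wrist (322,241). I'll triangulate it with the earlier wrist view, where it was at (386,313).

```bash
python3 - <<'E'
from h import *
import pickle
V=[("w1",(386,313)),("w6",(322,241))]
for n,roi in(("w1",(365,280,405,330)),("w6",(295,205,350,275))):
    im=cv2.imread(f"pics/{n}.png")
    for k in blobs(im,(0,0,120),(180,60,235),roi,15):
        print(n,cv2.boundingRect(k),cv2.contourArea(k))
def tri(V):
    A=[];b=[]
    for c,p in V:
        T=np.array(c["cam_to_world"]);o=T[:3,3];d=ray(c,p,0)[0]-o;d/=np.linalg.norm(d);M=np.eye(3)-np.outer(d,d);A.append(M);b.append(M@o)
    return np.linalg.lstsq(np.vstack(A),np.hstack(b),rcond=None)[0]
W=[(pickle.load(open(f"pics/{n}.pkl","rb")),p) for n,p in V]
T=(env.calibration("top"),(275.3,176.5))
print("w1w6",tri(W),"w6top",tri([W[1],T]))
for h in(.056,.066,.072):print(h,ray(W[1][0],(322,241),h),ray(W[0][0],(386,313),h))
print("fence top rear edge",ray(W[1][0],[(420,143),(186,158)],.058).round(4))
E
```

```text
w1 (379, 307, 14, 15) 130.0
w1 (365, 280, 40, 50) 424.5
w6 (320, 251, 4, 11) 21.5
w6 (313, 233, 19, 17) 226.5
w6 (295, 217, 30, 58) 512.0
w1w6 [0.65228249 0.13255815 0.06827935] w6top [0.66081669 0.13222147 0.04782431]
0.056 [[0.65736768 0.13227323 0.056     ]] [[0.66080733 0.13217384 0.056     ]]
0.066 [[0.65321756 0.13241803 0.066     ]] [[0.65387434 0.13257398 0.066     ]]
0.072 [[0.65072749 0.13250492 0.072     ]] [[0.64971455 0.13281407 0.072     ]]
fence top rear edge [[0.5765 0.2148 0.058 ]
 [0.5788 0.0262 0.058 ]]
```

Knob top is at (0.653,0.132,0.066), which matches the table geometry. I'm aligning, descending and gripping gently.

>>> servo_tool:
  travel:
    - [-0.91,0.03,0]
    - [-0.91,0.03,0]
    - [0,0,0]
    - [0,0,0]
    - [0,0,0]
    - [0,0,0.8]
    - [0,0,1]
    - [0,0,1]
    - [0,0,0.8]
    - [0,0,0]
  rot:
    - [0,0,0.9]
    - [0,0,0.9]
    - [0,0,0.9]
    - [0,0,0.9]
    - [0,0,0.9]
    - [0,0,0]
    - [0,0,0]
    - [0,0,0]
    - [0,0,0]
    - [0,0,0]

```text
t: 28.05
tool_pos: [0.6496, 0.1302, 0.0857]
ee_rot: [-179.7, -0.4, 150.1]
ft_force: [0.2, 0.2, 0.5]
width: 0.0617
finger_force: 0.0
```

```bash
python3 - <<'E'
from h import *
s=env.state();c=env.calibration("wrist");im=env.get_image("wrist")[...,::-1];cv2.imwrite("pics/w7.png",im)
print(s["tool_pos"],s["ee_rot"],rel([.653,.1324,.024]))
for k in blobs(im,(0,0,120),(180,60,235),(220,150,420,330),60):
    b=cv2.boundingRect(k)
    if 10<b[2]<60 and 10<b[3]<60:print(b,ray(c,(b[0]+b[2]/2,b[1]+b[3]/2),.066))
print(proj(c,[.653,.1324,.066]))
E
```

```text
[0.64956416 0.13017209 0.08573649] [-179.72837831   -0.35031631  150.12978815] (array([-0.02,  0.12,  2.55]), None)
(295, 249, 40, 48) [[0.67071382 0.11387109 0.066     ]]
(332, 247, 11, 15) [[0.66708832 0.13062844 0.066     ]]
(313, 220, 29, 27) [[0.65332104 0.13197238 0.066     ]]
(287, 150, 54, 26) [[0.6155231  0.14530307 0.066     ]]
[[327.88534655 232.66774503]]
```

>>> servo_tool:
  travel:
    - [0,0.08,0.6]
    - [0,0,0.6]
    - [0,0,0.5]
    - [0,0,0.4]
    - [0,0,0.3]
    - [0,0,0.1]
    - [0,0,0]
    - [0,0,0]
  rot:
    - [0,0,0]
    - [0,0,0]
    - [0,0,0]
    - [0,0,0]
    - [0,0,0]
    - [0,0,0]
    - [0,0,0]
    - [0,0,0]

```text
t: 28.9
tool_pos: [0.6549, 0.1304, 0.0276]
ee_rot: [180.0, 0.0, 150.0]
ft_force: [-0.0, -0.2, -0.4]
width: 0.0613
finger_force: 0.0
```

>>> servo_tool:
  travel:
    - [0,0,0]
    - [0,0,0]
    - [0,0,0]
    - [0,0,0]
    - [0,0,0]
    - [0,0,0]
  rot:
    - [0,0,0]
    - [0,0,0]
    - [0,0,0]
    - [0,0,0]
    - [0,0,0]
    - [0,0,0]
  claw: 1
  squeeze: 25

```text
t: 29.5
tool_pos: [0.6553, 0.1309, 0.028]
ee_rot: [179.9, 0.1, 150.0]
ft_force: [-1.1, 1.2, 5.1]
width: 0.0391
finger_force: 26.4
```

```bash
cat > st.py <<'E'
from h import *
s=env.state();print(round(float(s["t"]),2),s["tool_pos"].round(4),"yaw",s["ee_rot"][2].round(2),"F",s["ft_force"].round(2),"M",s["ft_torque"].round(3),"w",round(float(s["width"]),4),"g",round(float(s["finger_force"]),1),"q7",s["qpos"][6].round(1),"tq",s["joint_torque"].round(2))
E
python3 st.py
```

```text
29.5 [0.6553 0.1309 0.028 ] yaw 150.0 F [-1.1   1.19  5.12] M [ 0.159  0.074 -0.011] w 0.0391 g 26.4 q7 62.7 tq [ 6.900e-01 -4.299e+01  9.040e+00 -1.733e+01  2.500e-01 -9.000e-02
  1.000e-02]
```

>>> servo_tool:
  travel:
    - [0,0,0]
    - [0,0,0]
    - [0,0,0]
    - [0,0,0]
    - [0,0,0]
  rot:
    - [0,0,0.5]
    - [0,0,0.5]
    - [0,0,0.5]
    - [0,0,0.5]
    - [0,0,0]

```text
t: 30.0
tool_pos: [0.6549, 0.1305, 0.0279]
ee_rot: [180.0, 0.0, 137.9]
ft_force: [-0.9, 0.6, 5.5]
width: 0.0388
finger_force: 26.5
```

```bash
python3 st.py
```

```text
30.0 [0.6549 0.1305 0.0279] yaw 137.94 F [-0.9   0.61  5.49] M [ 0.117  0.169 -0.008] w 0.0388 g 26.5 q7 52.4 tq [  0.41 -42.7    9.64 -17.41   0.14  -0.22  -0.1 ]
```

>>> servo_tool:
  travel:
    - [0,0,0]
    - [0,0,0]
  rot:
    - [0,0,0.7]
    - [0,0,0]

```text
t: 30.2
tool_pos: [0.6548, 0.1303, 0.0278]
ee_rot: [180.0, 0.0, 133.7]
ft_force: [-0.7, 0.3, 6.2]
width: 0.0388
finger_force: 26.5
```

```bash
python3 st.py
```

```text
30.2 [0.6548 0.1303 0.0278] yaw 133.71 F [-0.67  0.33  6.23] M [ 0.133  0.173 -0.008] w 0.0388 g 26.5 q7 48.8 tq [  0.37 -42.64   9.88 -17.43   0.1   -0.27  -0.14]
```

>>> servo_tool:
  travel:
    - [0,0,0]
    - [0,0,0]
  rot:
    - [0,0,0.6]
    - [0,0,0]

```text
t: 30.4
tool_pos: [0.6546, 0.1302, 0.0277]
ee_rot: [180.0, 0.0, 130.1]
ft_force: [-1.9, 0.6, 6.1]
width: 0.0387
finger_force: 26.5
```

```bash
python3 st.py
```

```text
30.4 [0.6546 0.1302 0.0277] yaw 130.12 F [-1.87  0.62  6.1 ] M [ 0.087  0.199 -0.01 ] w 0.0387 g 26.5 q7 45.7 tq [  0.32 -42.59  10.06 -17.47   0.07  -0.31  -0.12]
```

>>> servo_tool:
  travel:
    - [0,0,0]
    - [0,0,0]
  rot:
    - [0,0,0.6]
    - [0,0,0]

```text
t: 30.6
tool_pos: [0.6545, 0.1301, 0.0277]
ee_rot: [-180.0, 0.0, 126.5]
ft_force: [-0.9, 1.0, 5.8]
width: 0.0391
finger_force: 26.5
```

```bash
python3 st.py; python3 - <<'E'
from h import *
c=env.calibration("wrist");im=env.get_image("wrist")[...,::-1];cv2.imwrite("pics/w8.png",im)
cv2.imwrite("pics/w8c.png",np.hstack([cv2.resize(a[170:330,230:430],None,fx=1.9,fy=1.9) for a in(cv2.imread("pics/w7.png"),im)]))
E
```

```text
30.6 [0.6545 0.1301 0.0277] yaw 126.52 F [-0.88  1.02  5.78] M [ 0.099  0.219 -0.044] w 0.0391 g 26.5 q7 42.6 tq [  0.29 -42.53  10.26 -17.5    0.05  -0.36  -0.12]
```

View pics/w8c.png

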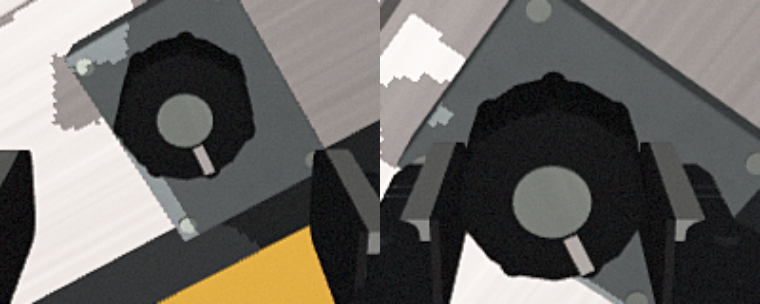

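The pads grip the knob head properly and the white line turns with the gripper; the knob is still free after 23.5°.

>>> servo_tool:
  travel:
    - [0,0,0]
    - [0,0,0]
  rot:
    - [0,0,0.5]
    - [0,0,0]

```text
t: 30.85
tool_pos: [0.6544, 0.13, 0.0276]
ee_rot: [-180.0, 0.0, 123.5]
ft_force: [-0.0, 0.6, 5.9]
width: 0.039
finger_force: 26.5
```

```bash
python3 st.py
```

```text
30.85 [0.6544 0.13   0.0276] yaw 123.52 F [-0.02  0.57  5.87] M [ 0.044  0.312 -0.031] w 0.039 g 26.5 q7 40.0 tq [ 2.600e-01 -4.250e+01  1.042e+01 -1.753e+01  3.000e-02 -4.000e-01
 -9.000e-02]
```

>>> servo_tool:
  travel:
    - [0,0,0]
    - [0,0,0]
  rot:
    - [0,0,0.5]
    - [0,0,0]

```text
t: 31.05
tool_pos: [0.6543, 0.13, 0.0276]
ee_rot: [-180.0, 0.0, 120.5]
ft_force: [-2.0, -0.2, 5.5]
width: 0.0387
finger_force: 26.5
```

```bash
python3 st.py
```

```text
31.05 [0.6543 0.13   0.0276] yaw 120.52 F [-1.98 -0.15  5.5 ] M [ 0.05   0.324 -0.006] w 0.0387 g 26.5 q7 37.5 tq [ 2.400e-01 -4.244e+01  1.059e+01 -1.756e+01  1.000e-02 -4.500e-01
 -1.000e-01]
```

>>> servo_tool:
  travel:
    - [0,0,0]
    - [0,0,0]
  rot:
    - [0,0,0.5]
    - [0,0,0]

```text
t: 31.25
tool_pos: [0.6541, 0.1299, 0.0276]
ee_rot: [-180.0, -0.0, 117.5]
ft_force: [-1.5, -0.2, 6.3]
width: 0.0392
finger_force: 26.5
```

```bash
python3 st.py
```

```text
31.25 [0.6541 0.1299 0.0276] yaw 117.52 F [-1.53 -0.17  6.3 ] M [ 0.043  0.39  -0.015] w 0.0392 g 26.5 q7 34.9 tq [ 2.200e-01 -4.238e+01  1.077e+01 -1.758e+01 -1.000e-02 -4.900e-01
 -1.000e-01]
```

>>> servo_tool:
  travel:
    - [0,0,0]
    - [0,0,0]
  rot:
    - [0,0,0.5]
    - [0,0,0]

```text
t: 31.45
tool_pos: [0.654, 0.1298, 0.0275]
ee_rot: [-179.9, -0.0, 114.5]
ft_force: [-1.6, 0.3, 5.1]
width: 0.0389
finger_force: 26.5
```

```bash
python3 st.py
```

```text
31.45 [0.654  0.1298 0.0275] yaw 114.51 F [-1.63  0.3   5.06] M [ 0.036  0.37  -0.008] w 0.0389 g 26.5 q7 32.3 tq [ 2.100e-01 -4.232e+01  1.096e+01 -1.760e+01 -3.000e-02 -5.400e-01
 -1.000e-01]
```

>>> servo_tool:
  travel:
    - [0,0,0]
    - [0,0,0]
  rot:
    - [0,0,0.5]
    - [0,0,0]

```text
t: 31.65
tool_pos: [0.6539, 0.1298, 0.0275]
ee_rot: [-179.9, -0.0, 111.5]
ft_force: [-1.8, 0.3, 6.6]
width: 0.0388
finger_force: 26.5
```

```bash
python3 st.py
```

```text
31.65 [0.6539 0.1298 0.0275] yaw 111.52 F [-1.77  0.33  6.55] M [ 0.018  0.39  -0.082] w 0.0388 g 26.5 q7 29.7 tq [  0.2  -42.26  11.15 -17.63  -0.05  -0.59  -0.1 ]
```

The left screw shows no torque rise past 0.52 rad, so it isn't crossed. Running it on home.

>>> servo_tool:
  travel:
    - [0,0,0]
    - [0,0,0.05]
    - [0,0,0]
    - [0,0,0]
    - [0,0,0]
    - [0,0,0]
    - [0,0,0]
    - [0,0,0]
    - [0,0,0]
    - [0,0,0]
  rot:
    - [0,0,0.8]
    - [0,0,0.8]
    - [0,0,0.8]
    - [0,0,0.8]
    - [0,0,0.8]
    - [0,0,0.8]
    - [0,0,0.8]
    - [0,0,0.8]
    - [0,0,0.8]
    - [0,0,0]

```text
t: 32.65
tool_pos: [0.652, 0.1298, 0.0267]
ee_rot: [-179.7, 0.1, 68.3]
ft_force: [-6.7, 0.9, 12.2]
width: 0.039
finger_force: 27.1
```

```bash
python3 st.py
```

```text
32.65 [0.652  0.1298 0.0267] yaw 68.28 F [-6.69  0.9  12.21] M [ 0.134  1.454 -0.018] w 0.039 g 27.1 q7 -7.4 tq [  0.92 -39.03  13.61 -17.13  -0.35  -2.05  -0.19]
```

>>> servo_tool:
  travel:
    - [0,0,0]
    - [0,0,0.04]
    - [0,0,0]
    - [0,0,0]
    - [0,0,0]
    - [0,0,0]
    - [0,0,0]
    - [0,0,0]
  rot:
    - [0,0,0.8]
    - [0,0,0.8]
    - [0,0,0.8]
    - [0,0,0.8]
    - [0,0,0.8]
    - [0,0,0.8]
    - [0,0,0.8]
    - [0,0,0]

```text
t: 33.45
tool_pos: [0.6508, 0.1308, 0.0261]
ee_rot: [-179.6, 0.3, 34.7]
ft_force: [-10.2, 1.6, 15.4]
width: 0.0387
finger_force: 27.4
```

```bash
python3 st.py
```

```text
33.45 [0.6508 0.1308 0.0261] yaw 34.71 F [-10.2    1.55  15.4 ] M [ 0.419  2.151 -0.053] w 0.0387 g 27.4 q7 -36.7 tq [  2.22 -37.    15.71 -16.12  -0.41  -3.1   -0.19]
```

>>> servo_tool:
  travel:
    - [-0.1,-0.07,-0.05]
    - [0,0,0]
    - [0,0,0]
    - [0,0,0]
    - [0,0,0]
  rot:
    - [0,0,0]
    - [0,0,0.7]
    - [0,0,0.7]
    - [0,0,0.6]
    - [0,0,0]

```text
t: 33.95
tool_pos: [0.6504, 0.1313, 0.0263]
ee_rot: [-179.9, 0.1, 22.8]
ft_force: [-1.6, 1.1, 6.3]
width: 0.039
finger_force: 26.6
```

```bash
python3 st.py
```

```text
33.95 [0.6504 0.1313 0.0263] yaw 22.75 F [-1.56  1.14  6.26] M [ 0.436  0.555 -0.027] w 0.039 g 26.6 q7 -47.2 tq [  1.34 -40.41  17.67 -14.59   0.23  -0.94  -0.14]
```

>>> servo_tool:
  travel:
    - [0,0,0]
    - [0,0,0]
    - [0,0,0]
  rot:
    - [0,0,0.5]
    - [0,0,0.5]
    - [0,0,0]

```text
t: 34.25
tool_pos: [0.6503, 0.1315, 0.0262]
ee_rot: [-179.9, 0.1, 16.9]
ft_force: [-3.9, 1.4, 6.5]
width: 0.0387
finger_force: 26.5
```

```bash
python3 st.py
```

```text
34.25 [0.6503 0.1315 0.0262] yaw 16.92 F [-3.93  1.41  6.45] M [0.384 0.554 0.433] w 0.0387 g 26.5 q7 -52.4 tq [ 1.880e+00 -4.048e+01  1.835e+01 -1.411e+01 -4.000e-02 -9.600e-01
 -6.000e-01]
```

>>> servo_tool:
  travel:
    - [0,0,0]
    - [0,0,0]
    - [0,0,0]
  rot:
    - [0,0,0.5]
    - [0,0,0.5]
    - [0,0,0]

```text
t: 34.55
tool_pos: [0.6521, 0.1321, 0.0262]
ee_rot: [-179.9, -0.1, 10.9]
ft_force: [0.8, 2.5, 1.6]
width: 0.0393
finger_force: 26.4
```

```bash
python3 st.py
```

```text
34.55 [0.6521 0.1321 0.0262] yaw 10.91 F [0.77 2.54 1.65] M [ 0.618 -0.295  0.136] w 0.0393 g 26.4 q7 -57.7 tq [ 1.820e+00 -4.129e+01  1.919e+01 -1.258e+01  7.300e-01  3.000e-02
 -3.400e-01]
```

The hard stop showed at yaw ≈17° (0.43 N m), after 133° of turning, which fits fully home. I'll confirm with one slightly firmer nudge and then release.

>>> servo_tool:
  travel:
    - [0,0,0]
    - [0,0,0]
    - [0,0,0]
    - [0,0,0]
  rot:
    - [0,0,0]
    - [0,0,0.4]
    - [0,0,0.4]
    - [0,0,0]
  squeeze: 40

```text
t: 34.95
tool_pos: [0.6514, 0.1321, 0.0262]
ee_rot: [-179.9, 0.0, 6.3]
ft_force: [0.0, 3.8, 4.4]
width: 0.0385
finger_force: 41.9
```

```bash
python3 st.py
```

```text
34.95 [0.6514 0.1321 0.0262] yaw 6.32 F [0.05 3.83 4.39] M [0.774 0.007 1.06 ] w 0.0385 g 41.9 q7 -61.9 tq [  3.37 -40.45  20.06 -11.67   0.41  -0.44  -1.18]
```

>>> servo_tool:
  travel:
    - [0,0,0]
    - [0,0,0]
    - [0,0,0]
    - [0,0,-0.5]
    - [0,0,-1]
    - [0,0,-1]
    - [0,0,-1]
    - [0,0,-1]
    - [0,0,-1]
    - [0,0,-0.5]
  rot:
    - [0,0,-0.3]
    - [0,0,0]
    - [0,0,0]
    - [0,0,0]
    - [0,0,0]
    - [0,0,0]
    - [0,0,0]
    - [0,0,0]
    - [0,0,0]
    - [0,0,0]
  claw: 0.28
  squeeze: 25

```text
t: 35.95
tool_pos: [0.6527, 0.1293, 0.1795]
ee_rot: [180.0, -0.2, 7.7]
ft_force: [0.3, 0.4, 0.5]
width: 0.0616
finger_force: 0.0
```

>>> servo_tool:
  travel:
    - [-0.26,0.95,0]
    - [-0.26,0.95,0]
    - [-0.26,0.95,0]
    - [-0.26,0.95,0]
    - [-0.26,0.95,0]
    - [-0.26,0.95,0]
    - [-0.26,0.95,0]
    - [-0.26,0.95,0]
    - [-0.26,0.95,0]
    - [-0.26,0.95,0]
  rot:
    - [0,0,0]
    - [0,0,0]
    - [0,0,0]
    - [0,0,0]
    - [0,0,0]
    - [0,0,0]
    - [0,0,0]
    - [0,0,0]
    - [0,0,0]
    - [0,0,0]

```text
t: 36.95
tool_pos: [0.6184, -0.115, 0.1759]
ee_rot: [-180.0, 0.0, 7.7]
ft_force: [-0.8, -0.3, 0.1]
width: 0.0615
finger_force: 0.0
```

>>> servo_tool:
  travel:
    - [-0.26,0.95,0]
    - [-0.1,0.5,0]
    - [0,0,0]
    - [0,0,0]
    - [0,0,0]
    - [0,0,0]
    - [0,0,0]
    - [0,0,0]
    - [0,0,0]
    - [0,0,0]
  rot:
    - [0,0,0]
    - [0,0,0]
    - [0,0,-1]
    - [0,0,-1]
    - [0,0,-1]
    - [0,0,-1]
    - [0,0,-1]
    - [0,0,-1]
    - [0,0,-1]
    - [0,0,-1]

```text
t: 37.95
tool_pos: [0.6151, -0.1502, 0.1759]
ee_rot: [-180.0, -0.0, 56.1]
ft_force: [0.0, -0.1, -0.4]
width: 0.0617
finger_force: 0.0
```

>>> servo_tool:
  travel:
    - [0,0,0]
    - [0,0,0]
    - [0,0,0]
    - [0,0,0]
    - [0,0,0]
    - [0,0,0]
    - [0,0,0]
    - [0,0,0]
    - [0,0,0]
    - [0,0,0]
  rot:
    - [0,0,-1]
    - [0,0,-1]
    - [0,0,-1]
    - [0,0,-1]
    - [0,0,-1]
    - [0,0,-1]
    - [0,0,-1]
    - [0,0,-1]
    - [0,0,-1]
    - [0,0,-1]

```text
t: 38.95
tool_pos: [0.6149, -0.1504, 0.1759]
ee_rot: [-180.0, -0.0, 116.0]
ft_force: [0.4, -0.8, 0.8]
width: 0.0614
finger_force: 0.0
```

>>> servo_tool:
  travel:
    - [0,0,0]
    - [0,0,0]
    - [0,0,0]
    - [0,0,0]
    - [0,0,0]
    - [0,0,0]
    - [0,0,0]
    - [0,0,0]
  rot:
    - [0,0,-1]
    - [0,0,-1]
    - [0,0,-1]
    - [0,0,-1]
    - [0,0,-1]
    - [0,0,0]
    - [0,0,0]
    - [0,0,0]

```text
t: 39.75
tool_pos: [0.615, -0.1507, 0.176]
ee_rot: [-180.0, -0.0, 145.7]
ft_force: [-1.0, -0.1, 0.2]
width: 0.0617
finger_force: 0.0
```

```bash
python3 st.py; python3 - <<'E'
from h import *
c=env.calibration("wrist");im=env.get_image("wrist")[...,::-1];cv2.imwrite("pics/w9.png",im)
p=proj(c,[.656,-.148,.066])[0];print(p,rel([.656,-.148,.085],150))
for k in blobs(im,(0,0,120),(180,60,235),(int(p[0])-45,int(p[1])-45,int(p[0])+45,int(p[1])+45),60):
    b=cv2.boundingRect(k);print(b,ray(c,(b[0]+b[2]/2,b[1]+b[3]/2),.066))
E
```

```text
39.75 [ 0.615  -0.1507  0.176 ] yaw 145.7 F [-1.04 -0.11  0.22] M [-0.021  0.019  0.003] w 0.0617 g 0.0 q7 79.7 tq [ 5.000e-02 -3.803e+01  7.800e+00 -2.323e+01  1.000e-02  0.000e+00
 -1.000e-02]
[351.82759742 227.17927698] (array([-1.29,  1.02,  3.64]), array([-0.  , -0.  , -0.71]))
(343, 220, 19, 18) [[ 0.65764461 -0.14840893  0.066     ]]
(306, 205, 90, 67) [[ 0.66396823 -0.15398165  0.066     ]]
(368, 182, 28, 40) [[ 0.65162891 -0.11630104  0.066     ]]
(306, 182, 30, 20) [[ 0.61713895 -0.15205844  0.066     ]]
```

>>> servo_tool:
  travel:
    - [-0.65,0.51,0]
    - [-0.64,0.51,0]
    - [0,0,0.9]
    - [0,0,1]
    - [0,0,1]
    - [0,0,0.7]
    - [0,0,0]
    - [0,0,0]
    - [0,0,0]
  rot:
    - [0,0,0]
    - [0,0,0]
    - [0,0,0]
    - [0,0,0]
    - [0,0,0]
    - [0,0,0]
    - [0,0,0]
    - [0,0,0]
    - [0,0,0]

```text
t: 40.7
tool_pos: [0.6574, -0.1485, 0.0878]
ee_rot: [179.9, 0.2, 145.8]
ft_force: [0.4, 0.1, 0.1]
width: 0.0617
finger_force: 0.0
```

```bash
python3 - <<'E'
from h import *
c=env.calibration("wrist");im=env.get_image("wrist")[...,::-1];cv2.imwrite("pics/w10.png",im)
p=proj(c,[.656,-.148,.066])[0];print(env.state()["tool_pos"],p,rel([.656,-.148,.027],145.7))
for k in blobs(im,(0,0,120),(180,60,235),(int(p[0])-45,int(p[1])-45,int(p[0])+45,int(p[1])+45),60):
    b=cv2.boundingRect(k);print(b,ray(c,(b[0]+b[2]/2,b[1]+b[3]/2),.066))
E
```

```text
[ 0.65750682 -0.14846539  0.08796744] [320.42995626 225.33387925] (array([ 0.07, -0.02,  2.44]), array([0.01, 0.03, 0.01]))
(327, 240, 11, 14) [[ 0.67063638 -0.14969763  0.066     ]]
(288, 239, 38, 31) [[ 0.66628854 -0.16427178  0.066     ]]
(307, 214, 28, 26) [[ 0.65699446 -0.1482932   0.066     ]]
(275, 180, 39, 21) [[ 0.6315465  -0.14830876  0.066     ]]
```

>>> servo_tool:
  travel:
    - [0.04,0,0.6]
    - [0,0,0.6]
    - [0,0,0.5]
    - [0,0,0.4]
    - [0,0,0.3]
    - [0,0,0]
    - [0,0,0]
  rot:
    - [0,0,0]
    - [0,0,0]
    - [0,0,0]
    - [0,0,0]
    - [0,0,0]
    - [0,0,0]
    - [0,0,0]

```text
t: 41.45
tool_pos: [0.6553, -0.1475, 0.0259]
ee_rot: [-180.0, 0.0, 145.8]
ft_force: [-1.1, 0.2, 0.1]
width: 0.0617
finger_force: 0.0
```

>>> servo_tool:
  travel:
    - [0,0,0]
    - [0,0,0]
    - [0,0,0]
    - [0,0,0]
    - [0,0,0]
    - [0,0,0]
  rot:
    - [0,0,0]
    - [0,0,0]
    - [0,0,0]
    - [0,0,0]
    - [0,0,0]
    - [0,0,0]
  claw: 1
  squeeze: 25

```text
t: 42.05
tool_pos: [0.6561, -0.1474, 0.027]
ee_rot: [179.9, 0.1, 145.8]
ft_force: [-0.0, 1.1, 5.0]
width: 0.0391
finger_force: 26.6
```

```bash
python3 st.py
```

```text
42.05 [ 0.6561 -0.1474  0.027 ] yaw 145.79 F [-0.03  1.12  5.05] M [ 0.13   0.1   -0.036] w 0.0391 g 26.6 q7 83.9 tq [ 3.600e-01 -4.337e+01  9.500e+00 -1.754e+01  1.000e-01 -1.500e-01
  1.000e-02]
```

>>> servo_tool:
  travel:
    - [0,0,0]
    - [0,0,0]
    - [0,0,0]
    - [0,0,0]
  rot:
    - [0,0,0.5]
    - [0,0,0.5]
    - [0,0,0.5]
    - [0,0,0]

```text
t: 42.45
tool_pos: [0.6562, -0.1474, 0.0269]
ee_rot: [179.9, 0.1, 136.7]
ft_force: [0.1, 0.5, 4.8]
width: 0.0391
finger_force: 26.8
```

```bash
python3 st.py
```

```text
42.45 [ 0.6562 -0.1474  0.0269] yaw 136.75 F [0.05 0.51 4.75] M [ 0.096  0.062 -0.034] w 0.0391 g 26.8 q7 76.2 tq [  0.36 -43.14  10.18 -17.29   0.13  -0.12  -0.1 ]
```

>>> servo_tool:
  travel:
    - [0,0,0]
    - [0,0,0]
    - [0,0,0]
  rot:
    - [0,0,0.5]
    - [0,0,0.3]
    - [0,0,0]

```text
t: 42.75
tool_pos: [0.6562, -0.1473, 0.0269]
ee_rot: [179.9, 0.1, 132.0]
ft_force: [0.0, 0.7, 4.6]
width: 0.0389
finger_force: 26.7
```

```bash
python3 st.py
```

```text
42.75 [ 0.6562 -0.1473  0.0269] yaw 131.97 F [0.01 0.71 4.62] M [ 0.112 -0.024 -0.012] w 0.0389 g 26.7 q7 72.1 tq [  0.42 -42.94  10.48 -17.01   0.17  -0.07  -0.05]
```

>>> servo_tool:
  travel:
    - [0,0,0]
    - [0,0,0]
  rot:
    - [0,0,0.5]
    - [0,0,0]

```text
t: 42.95
tool_pos: [0.6563, -0.1473, 0.0268]
ee_rot: [179.9, 0.1, 129.0]
ft_force: [0.5, 1.2, 4.7]
width: 0.0388
finger_force: 26.8
```

```bash
python3 st.py|grep -o "yaw.*"
```

```text
yaw 128.96 F [0.52 1.24 4.74] M [ 0.111 -0.042 -0.008] w 0.0388 g 26.8 q7 69.5 tq [ 4.700e-01 -4.287e+01  1.072e+01 -1.688e+01  1.900e-01 -4.000e-02
```

>>> servo_tool:
  travel:
    - [0,0,0]
    - [0,0,0]
  rot:
    - [0,0,0.5]
    - [0,0,0]

```text
t: 43.15
tool_pos: [0.6562, -0.1473, 0.0267]
ee_rot: [179.9, 0.1, 126.0]
ft_force: [0.9, 0.7, 4.3]
width: 0.0392
finger_force: 26.8
```

```bash
python3 st.py|grep -o "yaw.*"; python3 - <<'E'
from h import *
im=env.get_image("wrist")[...,::-1];cv2.imwrite("pics/w11.png",im)
E
```

```text
yaw 125.98 F [0.85 0.73 4.33] M [ 0.1   -0.036  0.012] w 0.0392 g 26.8 q7 66.9 tq [  0.5  -42.79  10.93 -16.74   0.21  -0.    -0.1 ]
```

>>> servo_tool:
  travel:
    - [0,0,0]
    - [0,0,0]
  rot:
    - [0,0,0.5]
    - [0,0,0]

```text
t: 43.4
tool_pos: [0.6562, -0.1473, 0.0267]
ee_rot: [179.9, 0.1, 123.0]
ft_force: [1.5, 0.7, 5.1]
width: 0.0387
finger_force: 26.8
```

```bash
python3 st.py|tr -d '\n' | grep -o "yaw.*"
```

```text
yaw 122.99 F [1.52 0.68 5.06] M [ 0.131 -0.109 -0.015] w 0.0387 g 26.8 q7 64.4 tq [ 5.300e-01 -4.273e+01  1.115e+01 -1.659e+01  2.300e-01  4.000e-02 -1.000e-01]
```

>>> servo_tool:
  travel:
    - [0,0,0]
    - [0,0,0]
  rot:
    - [0,0,0.4]
    - [0,0,0]

```text
t: 43.6
tool_pos: [0.6563, -0.1473, 0.0267]
ee_rot: [179.9, 0.1, 120.6]
ft_force: [1.2, 0.6, 5.8]
width: 0.0387
finger_force: 26.7
```

```bash
python3 st.py|tr -d '\n' | grep -o "yaw.*"
```

```text
yaw 120.62 F [1.21 0.57 5.84] M [ 0.116 -0.126 -0.037] w 0.0387 g 26.7 q7 62.3 tq [  0.56 -42.68  11.32 -16.46   0.26   0.08  -0.07]
```

>>> servo_tool:
  travel:
    - [0,0,0]
    - [0,0,0]
  rot:
    - [0,0,0.5]
    - [0,0,0]

```text
t: 43.8
tool_pos: [0.6563, -0.1472, 0.0267]
ee_rot: [179.9, 0.1, 117.6]
ft_force: [1.2, 1.5, 5.1]
width: 0.0391
finger_force: 26.7
```

```bash
python3 st.py|tr -d '\n' | grep -o "yaw.*"
```

```text
yaw 117.62 F [1.2  1.47 5.06] M [ 0.175 -0.187 -0.013] w 0.0391 g 26.7 q7 59.8 tq [  0.59 -42.62  11.55 -16.3    0.28   0.12  -0.1 ]
```

>>> servo_tool:
  travel:
    - [0,0,0]
    - [0,0,0]
  rot:
    - [0,0,0.4]
    - [0,0,0]

```text
t: 44.0
tool_pos: [0.6563, -0.1472, 0.0266]
ee_rot: [179.9, 0.1, 115.2]
ft_force: [0.3, 0.8, 4.4]
width: 0.039
finger_force: 26.7
```

```bash
python3 st.py|tr -d '\n' | grep -o "yaw.*"
```

```text
yaw 115.25 F [0.27 0.79 4.37] M [ 0.143 -0.265 -0.009] w 0.039 g 26.7 q7 57.7 tq [  0.63 -42.56  11.72 -16.13   0.32   0.17  -0.08]
```

>>> servo_tool:
  travel:
    - [0,0,0]
    - [0,0,0]
  rot:
    - [0,0,0.5]
    - [0,0,0]

```text
t: 44.2
tool_pos: [0.6563, -0.1472, 0.0266]
ee_rot: [179.9, 0.1, 112.3]
ft_force: [1.2, 0.4, 5.5]
width: 0.0391
finger_force: 26.7
```

```bash
python3 st.py|tr -d '\n' | grep -o "yaw.*"
```

```text
yaw 112.25 F [1.21 0.37 5.51] M [ 0.171 -0.311  0.02 ] w 0.0391 g 26.7 q7 55.1 tq [  0.69 -42.47  11.96 -15.9    0.36   0.24  -0.11]
```

>>> servo_tool:
  travel:
    - [0,0,0]
    - [0,0,0]
  rot:
    - [0,0,0.5]
    - [0,0,0]

```text
t: 44.4
tool_pos: [0.6564, -0.1472, 0.0265]
ee_rot: [179.9, 0.1, 109.3]
ft_force: [2.4, 0.4, 4.9]
width: 0.0392
finger_force: 26.7
```

```bash
python3 st.py|tr -d '\n' | grep -o "yaw.*"
```

```text
yaw 109.28 F [2.36 0.42 4.89] M [ 0.145 -0.403  0.01 ] w 0.0392 g 26.7 q7 52.6 tq [  0.76 -42.35  12.2  -15.59   0.43   0.34  -0.11]
```

>>> servo_tool:
  travel:
    - [0,0,0]
    - [0,0,0]
  rot:
    - [0,0,0.5]
    - [0,0,0]

```text
t: 44.6
tool_pos: [0.6564, -0.1472, 0.0265]
ee_rot: [179.9, 0.0, 106.3]
ft_force: [2.3, 1.0, 5.5]
width: 0.0389
finger_force: 26.7
```

```bash
python3 st.py|tr -d '\n' | grep -o "yaw.*"
```

```text
yaw 106.3 F [2.32 0.96 5.48] M [ 0.136 -0.561 -0.052] w 0.0389 g 26.7 q7 50.0 tq [  0.85 -42.22  12.45 -15.2    0.52   0.48  -0.12]
```

>>> servo_tool:
  travel:
    - [0,0,0]
    - [0,0,0]
  rot:
    - [0,0,0.5]
    - [0,0,0]

```text
t: 44.8
tool_pos: [0.6564, -0.1472, 0.0265]
ee_rot: [179.9, 0.0, 103.3]
ft_force: [3.1, 1.2, 4.1]
width: 0.039
finger_force: 26.7
```

```bash
python3 st.py|tr -d '\n' | grep -o "yaw.*"; python3 - <<'E'
from h import *
im=env.get_image("wrist")[...,::-1]
cv2.imwrite("pics/w12c.png",np.hstack([cv2.resize(a[170:330,230:430],None,fx=1.9,fy=1.9) for a in(cv2.imread("pics/w10.png"),im)]))
E
```

```text
yaw 103.31 F [3.07 1.16 4.13] M [ 0.21  -0.655 -0.017] w 0.039 g 26.7 q7 47.5 tq [  0.94 -42.12  12.71 -14.81   0.61   0.63  -0.12]
```

View pics/w12c.png

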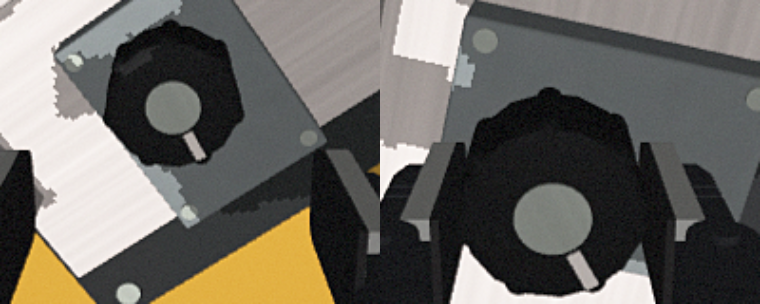

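The right knob's white line also follows the gripper, with no binding up to 42°, so it isn't crossed either. Running it home.

>>> servo_tool:
  travel:
    - [0,0.06,0]
    - [0,0,0]
    - [0,0,0.02]
    - [0,0,0]
    - [0,0,0]
    - [0,0,0]
    - [0,0,0]
    - [0,0,0]
    - [0,0,0]
    - [0,0,0]
  rot:
    - [0,0,0.8]
    - [0,0,0.8]
    - [0,0,0.8]
    - [0,0,0.8]
    - [0,0,0.8]
    - [0,0,0.8]
    - [0,0,0.8]
    - [0,0,0.8]
    - [0,0,0.8]
    - [0,0,0]

```text
t: 45.85
tool_pos: [0.6568, -0.1472, 0.0259]
ee_rot: [180.0, 0.0, 60.0]
ft_force: [1.5, 1.9, 4.4]
width: 0.0391
finger_force: 26.8
```

```bash
python3 st.py|tr -d '\n' | grep -o "yaw.*"
```

```text
yaw 60.02 F [1.49 1.94 4.41] M [ 0.166 -0.399 -0.028] w 0.0391 g 26.8 q7 10.0 tq [  0.74 -41.17  15.18 -13.88   0.49   0.29  -0.18]
```

>>> servo_tool:
  travel:
    - [0,0,0]
    - [0,0,0]
    - [0,0,0]
    - [0,0,0]
    - [0,0,0]
    - [0,0,0]
    - [0,0,0]
    - [0,0,0]
    - [0,0,0]
  rot:
    - [0,0,0.8]
    - [0,0,0.8]
    - [0,0,0.8]
    - [0,0,0.8]
    - [0,0,0.8]
    - [0,0,0.8]
    - [0,0,0.8]
    - [0,0,0.8]
    - [0,0,0]

```text
t: 46.75
tool_pos: [0.657, -0.1475, 0.0254]
ee_rot: [179.9, -0.0, 21.7]
ft_force: [3.0, 0.1, 2.3]
width: 0.0394
finger_force: 26.6
```

```bash
python3 st.py
```

```text
46.75 [ 0.657  -0.1475  0.0254] yaw 21.66 F [3.03 0.07 2.27] M [-0.039 -0.757  0.002] w 0.0394 g 26.6 q7 -23.8 tq [  0.33 -42.06  17.83 -12.42   0.65   0.82  -0.23]
```

Turned 124° and still free. Small steps to the stop now.

>>> servo_tool:
  travel:
    - [0,0,0]
    - [0,0,0]
    - [0,0,0]
  rot:
    - [0,0,0.5]
    - [0,0,0.5]
    - [0,0,0]

```text
t: 47.05
tool_pos: [0.657, -0.1475, 0.0254]
ee_rot: [179.9, -0.0, 15.7]
ft_force: [5.1, -0.5, 1.6]
width: 0.0393
finger_force: 26.5
```

```bash
python3 st.py|tr -d '\n' | grep -o "yaw.*"
```

```text
yaw 15.71 F [ 5.11 -0.49  1.58] M [-0.139 -0.914 -0.011] w 0.0393 g 26.5 q7 -29.1 tq [ 4.000e-02 -4.259e+01  1.819e+01 -1.221e+01  6.800e-01  1.090e+00 -1.300e-01]
```

>>> servo_tool:
  travel:
    - [0,0,0]
    - [0,0,0]
    - [0,0,0]
  rot:
    - [0,0,0.5]
    - [0,0,0.5]
    - [0,0,0]

```text
t: 47.35
tool_pos: [0.6551, -0.1479, 0.0253]
ee_rot: [180.0, 0.2, 9.7]
ft_force: [1.0, -0.2, 3.6]
width: 0.0393
finger_force: 26.6
```

```bash
python3 st.py|tr -d '\n' | grep -o "yaw.*"
```

```text
yaw 9.67 F [ 1.   -0.17  3.58] M [-0.179 -0.078 -0.016] w 0.0393 g 26.6 q7 -34.5 tq [-5.500e-01 -4.225e+01  1.784e+01 -1.368e+01 -4.000e-02  2.600e-01 -1.200e-01]
```

>>> servo_tool:
  travel:
    - [0,0,0]
    - [0,0,0]
    - [0,0,0]
  rot:
    - [0,0,0.5]
    - [0,0,0.5]
    - [0,0,0]

```text
t: 47.65
tool_pos: [0.6537, -0.1478, 0.0252]
ee_rot: [-180.0, 0.3, 3.8]
ft_force: [-1.5, -0.5, 5.7]
width: 0.0388
finger_force: 26.8
```

```bash
python3 st.py|tr -d '\n' | grep -o "yaw.*"
```

```text
yaw 3.79 F [-1.5  -0.52  5.67] M [-0.087  0.456  0.556] w 0.0388 g 26.8 q7 -39.7 tq [-3.000e-02 -4.189e+01  1.820e+01 -1.392e+01 -7.500e-01 -3.400e-01 -7.400e-01]
```

>>> servo_tool:
  travel:
    - [0,0,0]
    - [0,0,0]
    - [0,0,0]
    - [0,0,0]
  rot:
    - [0,0,0]
    - [0,0,0.4]
    - [0,0,0.4]
    - [0,0,0]
  squeeze: 40

```text
t: 48.05
tool_pos: [0.6559, -0.1477, 0.0252]
ee_rot: [180.0, 0.1, -1.1]
ft_force: [1.6, -1.0, 1.8]
width: 0.0381
finger_force: 41.7
```

```bash
python3 st.py
```

```text
48.05 [ 0.6559 -0.1477  0.0252] yaw -1.13 F [ 1.59 -1.    1.75] M [-0.303 -0.305 -0.054] w 0.0381 g 41.7 q7 -44.2 tq [ -0.72 -42.99  18.7  -12.9    0.06   0.71  -0.08]
```

>>> servo_tool:
  travel:
    - [0,0,0]
    - [0,0,0]
    - [0,0,0]
  rot:
    - [0,0,0.5]
    - [0,0,0.3]
    - [0,0,0]

```text
t: 48.35
tool_pos: [0.656, -0.1476, 0.0252]
ee_rot: [179.9, 0.1, -5.9]
ft_force: [1.1, -0.9, 0.6]
width: 0.0385
finger_force: 41.6
```

```bash
python3 st.py; python3 - <<'E'
from h import *
c=env.calibration("wrist");im=env.get_image("wrist")[...,::-1];cv2.imwrite("pics/w13.png",im)
for n,a in(("before",cv2.imread("pics/w11.png")),("now",im)):
    for k in blobs(a,(0,0,110),(180,60,240),(280,220,390,330),20):print(n,cv2.boundingRect(k),cv2.contourArea(k),np.round(cv2.minAreaRect(k),1) if 0 else [np.round(q,1) for q in cv2.minAreaRect(k)])
E
```

```text
48.35 [ 0.656  -0.1476  0.0252] yaw -5.92 F [ 1.13 -0.91  0.56] M [-0.492 -0.224  0.267] w 0.0385 g 41.6 q7 -48.5 tq [ -0.87 -43.54  19.05 -13.02  -0.31   0.77  -0.35]
before (297, 323, 54, 7) 45.5 [array([323.5, 326. ]), array([53.,  6.]), np.float64(-0.0)]
before (328, 302, 17, 21) 132.0 [array([336.4, 311.8]), array([21. ,  7.8]), np.float64(57.3)]
before (386, 285, 4, 12) 30.5 [array([387.5, 290.5]), array([ 3., 11.]), np.float64(0.0)]
before (301, 267, 40, 37) 1121.0 [array([320.5, 285. ]), array([36., 39.]), np.float64(90.0)]
now (280, 309, 21, 14) 104.0 [array([290. , 315.5]), array([20., 13.]), np.float64(0.0)]
now (336, 295, 34, 21) 190.5 [array([351.4, 307.8]), array([36.2, 14.1]), np.float64(25.7)]
now (385, 285, 5, 11) 39.5 [array([387., 290.]), array([10.,  4.]), np.float64(90.0)]
now (300, 265, 41, 37) 1132.5 [array([320., 283.]), array([36., 40.]), np.float64(90.0)]
now (382, 220, 8, 36) 132.5 [array([385.5, 237.5]), array([35.,  7.]), np.float64(90.0)]
```

```bash
python3 - <<'E'
from h import *
for n,yaw,cen in(("w11",125.98,(320.5,285)),("w13",-5.92,(320,283))):
    im=cv2.imread(f"pics/{n}.png");h=cv2.cvtColor(im,cv2.COLOR_BGR2HSV)
    for r in(22,25,28,31):
        a=np.arange(0,360,2);x=(cen[0]+r*np.cos(np.radians(a))).round().astype(int);y=(cen[1]+r*.95*np.sin(np.radians(a))).round().astype(int)
        v=h[y,x,2];m=(v>110);print(n,r,a[m].tolist(),)
cv2.imwrite("pics/w13c.png",cv2.resize(np.hstack([cv2.imread(f"pics/{n}.png")[220:345,250:400] for n in("w11","w13")]),None,fx=2.4,fy=2.4))
E
```

```text
w11 22 [58, 60, 62, 64, 66, 68, 70]
w11 25 [52, 54, 56, 58, 60, 62, 64, 66, 68]
w11 28 [54, 56, 58, 60, 62, 64, 66, 68]
w11 31 [56, 58, 60, 62, 64, 66]
w13 22 [44]
w13 25 [32, 34, 36, 38, 40, 42, 44, 46]
w13 28 [32, 34, 36, 38, 40, 42, 44, 46]
w13 31 [32, 34, 36, 38, 40, 42, 44, 46]
```

View pics/w13c.png

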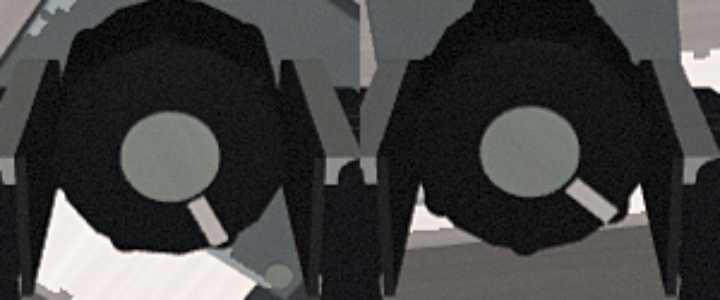

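The right knob's line stopped 21° short of the gripper, so the pads slipped at the hard stop. Its net turn is ≈130° and agrees with the left knob, so both are home. I'm releasing and moving to the switch box.

>>> servo_tool:
  travel:
    - [0,0,0]
    - [0,0,0]
    - [0,0,0]
    - [0,0,-0.5]
    - [0,0,-1]
    - [0,0,-1]
    - [0,0,-1]
    - [0,0,-1]
    - [0,0,-1]
    - [0,0,-1]
  rot:
    - [0,0,-0.5]
    - [0,0,0]
    - [0,0,0]
    - [0,0,0]
    - [0,0,0]
    - [0,0,0]
    - [0,0,0]
    - [0,0,0]
    - [0,0,0]
    - [0,0,0]
  claw: 0.28

```text
t: 49.4
tool_pos: [0.6564, -0.147, 0.19]
ee_rot: [-180.0, -0.0, -3.1]
ft_force: [-0.6, -0.5, -0.5]
width: 0.0613
finger_force: 0.0
```

>>> servo_tool:
  travel:
    - [0,0,-1]
    - [-0.45,0.94,-1]
    - [-0.45,0.94,-0.5]
    - [-0.45,0.94,0]
    - [-0.45,0.94,0]
    - [-0.45,0.94,0]
    - [-0.45,0.94,0]
    - [-0.45,0.94,0]
    - [-0.45,0.94,0]
    - [-0.45,0.94,0]
  rot:
    - [0,0,0]
    - [0,0,0]
    - [0,0,0]
    - [0,0,0]
    - [0,0,0]
    - [0,0,0]
    - [0,0,0]
    - [0,0,0]
    - [0,0,0]
    - [0,0,0]
  claw: 1

```text
t: 50.4
tool_pos: [0.5435, -0.3537, 0.2514]
ee_rot: [-180.0, -0.0, -3.1]
ft_force: [-0.5, -0.8, 0.2]
width: 0.0002
finger_force: 0.0
```

>>> servo_tool:
  travel:
    - [-0.45,0.94,0]
    - [0,0,0]
    - [0,0,0]
    - [0,0,0]
  rot:
    - [0,0,-1]
    - [0,0,-0.5]
    - [0,0,0]
    - [0,0,0]

```text
t: 50.8
tool_pos: [0.5324, -0.3752, 0.251]
ee_rot: [-180.0, -0.0, 5.9]
ft_force: [0.4, -0.2, -0.4]
width: -0.0001
finger_force: 0.0
```

```bash
python3 st.py; python3 - <<'E'
from h import *
import pickle
c=env.calibration("wrist");im=env.get_image("wrist")[...,::-1];cv2.imwrite("pics/w14.png",im);pickle.dump(c,open("pics/w14.pkl","wb"))
print(proj(c,[[.448,-.368,.143],[.448,-.368,.085]]).round())
t=env.get_image("top")[...,::-1];cv2.imwrite("pics/t14.png",t)
for n,lo,hi in(("red",(0,150,90),(8,255,255)),("green",(45,100,60),(80,255,255)),("yel",(24,170,150),(34,255,255))):
  for k in blobs(im,lo,hi,(0,0,640,400),8):
    M=cv2.moments(k);p=(M["m10"]/M["m00"],M["m01"]/M["m00"]);print(n,cv2.boundingRect(k),cv2.contourArea(k),ray(c,p,.085).round(4)[0])
E
```

```text
50.8 [ 0.5324 -0.3752  0.251 ] yaw 5.94 F [ 0.39 -0.21 -0.4 ] M [-0.021  0.002 -0.005] w -0.0001 g 0.0 q7 -23.7 tq [ 8.700e-01 -3.610e+01  1.697e+01 -2.105e+01  8.000e-02 -1.000e-02
  1.000e-02]
[[302. 283.]
 [305. 254.]]
red (525, 197, 32, 30) 647.5 [ 0.5166 -0.5915  0.085 ]
red (0, 87, 22, 37) 526.0 [ 0.5657 -0.092   0.085 ]
green (118, 339, 10, 8) 33.0 [ 0.3239 -0.1794  0.085 ]
green (269, 207, 12, 11) 91.5 [ 0.4895 -0.3344  0.085 ]
yel (271, 251, 12, 10) 80.0 [ 0.4438 -0.3393  0.085 ]
```

Green is at (275,212) and yellow at (277,256), so the box axis is at 6.1° with its centre at about (0.447,−0.371). I'm descending on the lever's green side with the fingers shut.

>>> servo_tool:
  travel:
    - [-0.8,-0.25,0]
    - [-0.77,-0.26,0]
    - [0,0,0.6]
    - [0,0,1]
    - [0,0,1]
    - [0,0,1]
    - [0,0,1]
    - [0,0,1]
    - [0,0,0.56]
    - [0,0,0]
  rot:
    - [0,0,0]
    - [0,0,0]
    - [0,0,0]
    - [0,0,0]
    - [0,0,0]
    - [0,0,0]
    - [0,0,0]
    - [0,0,0]
    - [0,0,0]
    - [0,0,0]

```text
t: 51.9
tool_pos: [0.4911, -0.3652, 0.0936]
ee_rot: [-179.8, 0.2, 6.0]
ft_force: [-0.1, 0.2, 0.0]
width: -0.0003
finger_force: 0.0
```

>>> servo_tool:
  travel:
    - [0,0,0]
    - [-0.3,0,0]
    - [-0.3,0,0]
    - [-0.3,0,0]
    - [-0.3,0,0]
    - [0,0,0]
  rot:
    - [0,0,0]
    - [0,0,0]
    - [0,0,0]
    - [0,0,0]
    - [0,0,0]
    - [0,0,0]

```text
t: 52.5
tool_pos: [0.4606, -0.3709, 0.0972]
ee_rot: [180.0, -0.0, 5.9]
ft_force: [0.8, 0.7, -0.2]
width: -0.0002
finger_force: 0.0
```

```bash
python3 st.py;python3 - <<'E'
from h import *
s=env.get_image("scene")[...,::-1];t=env.get_image("top")[...,::-1]
for n,a,roi in(("scene",s,(290,110,350,175)),("top",t,(400,210,465,280))):
  for k in blobs(a,(0,150,90),(8,255,255),roi,3):print(n,cv2.boundingRect(k))
E
```

```text
52.5 [ 0.4606 -0.3709  0.0972] yaw 5.87 F [ 0.79  0.74 -0.17] M [-0.046 -0.029 -0.038] w -0.0002 g 0.0 q7 -14.3 tq [-2.300e-01 -3.377e+01  1.596e+01 -1.740e+01 -1.000e-02  1.000e-02
  4.000e-02]
scene (314, 123, 3, 6)
top (425, 260, 3, 3)
```

>>> servo_tool:
  travel:
    - [-0.3,0,0]
    - [-0.3,0,0]
    - [-0.2,0,0]
    - [0,0,0]
  rot:
    - [0,0,0]
    - [0,0,0]
    - [0,0,0]
    - [0,0,0]

```text
t: 53.0
tool_pos: [0.4403, -0.3725, 0.0965]
ee_rot: [-180.0, 0.1, 5.9]
ft_force: [0.7, 0.2, -0.5]
width: 0.0001
finger_force: 0.0
```

>>> servo_tool:
  travel:
    - [-0.15,0,0]
    - [-0.15,0,0]
    - [0,0,0]
  rot:
    - [0,0,0]
    - [0,0,0]
    - [0,0,0]

```text
t: 53.3
tool_pos: [0.4353, -0.3731, 0.0968]
ee_rot: [180.0, -0.1, 6.0]
ft_force: [2.8, -0.4, 0.6]
width: -0.0001
finger_force: 1.1
```

>>> servo_tool:
  travel:
    - [-0.1,0,0]
    - [-0.1,0,0]
    - [0,0,0]
  rot:
    - [0,0,0]
    - [0,0,0]
    - [0,0,0]

```text
t: 53.6
tool_pos: [0.4348, -0.3731, 0.0975]
ee_rot: [179.9, -0.4, 6.2]
ft_force: [8.3, 0.9, -1.1]
width: -0.0004
finger_force: 3.3
```

>>> servo_tool:
  travel:
    - [-0.15,0,0]
    - [0,0,0]
    - [0,0,0]
  rot:
    - [0,0,0]
    - [0,0,0]
    - [0,0,0]

```text
t: 53.9
tool_pos: [0.4343, -0.3732, 0.0981]
ee_rot: [179.9, -0.7, 6.3]
ft_force: [12.1, 1.0, 0.8]
width: -0.0003
finger_force: 5.0
```

>>> servo_tool:
  travel:
    - [0.6,0,0]
    - [0.8,0,0]
    - [0,0,-1]
    - [0,0,-1]
    - [0,0,-1]
    - [0,0,0]
    - [0,0,0]
  rot:
    - [0,0,0]
    - [0,0,0]
    - [0,0,0]
    - [0,0,0]
    - [0,0,0]
    - [0,0,0]
    - [0,0,0]

```text
t: 54.6
tool_pos: [0.4596, -0.3707, 0.1715]
ee_rot: [180.0, 0.1, 5.9]
ft_force: [-0.4, -0.5, 0.1]
width: -0.0
finger_force: 0.0
```

```bash
python3 st.py;python3 - <<'E'
from h import *
c=env.calibration("wrist");im=env.get_image("wrist")[...,::-1];cv2.imwrite("pics/w15.png",im)
s=env.get_image("scene")[...,::-1];cv2.imwrite("pics/s15.png",s)
for n,a,roi in(("wrist",im,(150,120,500,400)),("scene",s,(290,110,350,175))):
  for k in blobs(a,(0,150,90),(8,255,255),roi,3):
    b=cv2.boundingRect(k);print(n,b, ray(c,(b[0]+b[2]/2,b[1]+b[3]/2),.13).round(3) if n=="wrist" else "")
u=np.array([.9945,.105]);o=np.array([.4472,-.3714])
C=env.calibration("scene")
for th in(-.6,0,.6):
  p=[*(o+u*.055*np.sin(th)),.075+.055*np.cos(th)];print(th,proj(c,p).round(),proj(C,p).round(1))
E
```

```text
54.6 [ 0.4596 -0.3707  0.1715] yaw 5.94 F [-0.37 -0.51  0.09] M [ 0.001  0.033 -0.019] w -0.0 g 0.0 q7 -17.4 tq [  0.09 -31.35  15.99 -20.58   0.04  -0.04  -0.  ]
wrist (272, 262, 14, 14) [[ 0.421 -0.348  0.13 ]]
wrist (338, 253, 7, 2) [[ 0.435 -0.387  0.13 ]]
scene (317, 122, 6, 8) 
-0.6 [[320. 272.]] [[320.  125.1]]
0 [[319. 234.]] [[313.  125.4]]
0.6 [[319. 181.]] [[305.9 130. ]]
```

The scene camera puts the red paddle at (320,126), which matches the −0.6 rad prediction, so it's fully off. I'm going over to the red side and throwing it on.

>>> servo_tool:
  travel:
    - [-0.9,0,0]
    - [-0.9,0,0]
    - [-0.9,0,0]
    - [-0.8,0,0]
    - [0,0,0]
    - [0,0,0.8]
    - [0,0,1]
    - [0,0,1]
    - [0,0,0]
    - [0,0,0]
  rot:
    - [0,0,0]
    - [0,0,0]
    - [0,0,0]
    - [0,0,0]
    - [0,0,0]
    - [0,0,0]
    - [0,0,0]
    - [0,0,0]
    - [0,0,0]
    - [0,0,0]

```text
t: 55.7
tool_pos: [0.3739, -0.3794, 0.1015]
ee_rot: [-180.0, 0.1, 6.0]
ft_force: [0.4, 0.4, 0.2]
width: 0.0
finger_force: 0.0
```

>>> servo_tool:
  travel:
    - [0.4,0,0]
    - [0.4,0,0]
    - [0.4,0,0]
    - [0.4,0,0]
    - [0.4,0,0]
    - [0.4,0,0]
    - [0.3,0,0]
    - [0.3,0,0]
    - [0,0,0]
  rot:
    - [0,0,0]
    - [0,0,0]
    - [0,0,0]
    - [0,0,0]
    - [0,0,0]
    - [0,0,0]
    - [0,0,0]
    - [0,0,0]
    - [0,0,0]

```text
t: 56.6
tool_pos: [0.4511, -0.3718, 0.1026]
ee_rot: [179.9, -0.1, 6.2]
ft_force: [-0.7, -0.4, 0.7]
width: -0.0002
finger_force: 0.3
```

>>> servo_tool:
  travel:
    - [0.2,0,0]
    - [0.2,0,0]
    - [0,0,0]
  rot:
    - [0,0,0]
    - [0,0,0]
    - [0,0,0]

```text
t: 56.9
tool_pos: [0.4593, -0.3695, 0.1008]
ee_rot: [-179.9, 0.0, 6.1]
ft_force: [0.6, 0.2, 0.7]
width: -0.0002
finger_force: 0.0
```

>>> servo_tool:
  travel:
    - [0.15,0,0]
    - [0.15,0,0]
    - [0,0,0]
  rot:
    - [0,0,0]
    - [0,0,0]
    - [0,0,0]

```text
t: 57.2
tool_pos: [0.464, -0.3696, 0.1011]
ee_rot: [-179.9, 0.2, 6.0]
ft_force: [-4.0, 1.0, -0.2]
width: -0.0003
finger_force: 1.6
```

>>> servo_tool:
  travel:
    - [0.15,0,0]
    - [0,0,0]
    - [0,0,0]
  rot:
    - [0,0,0]
    - [0,0,0]
    - [0,0,0]

```text
t: 57.5
tool_pos: [0.4642, -0.3695, 0.101]
ee_rot: [-179.8, 0.4, 5.8]
ft_force: [-8.9, 1.5, 3.6]
width: -0.0001
finger_force: 4.4
```

```bash
python3 st.py;python3 - <<'E'
from h import *
s=env.get_image("scene")[...,::-1]
for k in blobs(s,(0,150,90),(8,255,255),(290,110,350,175),3):print(cv2.boundingRect(k))
E
```

```text
57.5 [ 0.4642 -0.3695  0.101 ] yaw 5.82 F [-8.9   1.47  3.62] M [0.301 1.881 0.071] w -0.0001 g 4.4 q7 -15.4 tq [-2.550e+00 -3.419e+01  1.368e+01 -2.175e+01 -2.110e+00 -1.400e+00
 -3.000e-02]
(303, 128, 6, 6)
```

The lever is stalled at its stop and the paddle at scene (306,131) matches +0.6 rad. One last nudge, then retreat and a final check.

>>> servo_tool:
  travel:
    - [0.12,0,0]
    - [0,0,0]
    - [-0.6,0,0]
    - [-0.8,0,0]
    - [0,0,-1]
    - [0,0,-1]
    - [0,0,-1]
    - [0,0,-1]
    - [0,0,-1]
    - [0,0,0]
  rot:
    - [0,0,0]
    - [0,0,0]
    - [0,0,0]
    - [0,0,0]
    - [0,0,0]
    - [0,0,0]
    - [0,0,0]
    - [0,0,0]
    - [0,0,0]
    - [0,0,0]

```text
t: 58.55
tool_pos: [0.4404, -0.3751, 0.2306]
ee_rot: [179.7, -0.5, 6.0]
ft_force: [0.2, -0.6, 0.2]
width: -0.0002
finger_force: 0.0
```

```bash
python3 - <<'E'
from h import *
s=env.get_image("scene")[...,::-1];t=env.get_image("top")[...,::-1]
for k in blobs(s,(0,150,90),(8,255,255),(290,110,350,175),3):print(cv2.boundingRect(k))
a=cv2.resize(s[100:340,190:480],None,fx=1.9,fy=1.9,interpolation=cv2.INTER_CUBIC)[:300];b=cv2.resize(t[140:290,140:460],(551,258))
cv2.imwrite("pics/fin.png",np.vstack([a,b]))
E
```

```text
(303, 127, 5, 6)
```

View pics/fin.png

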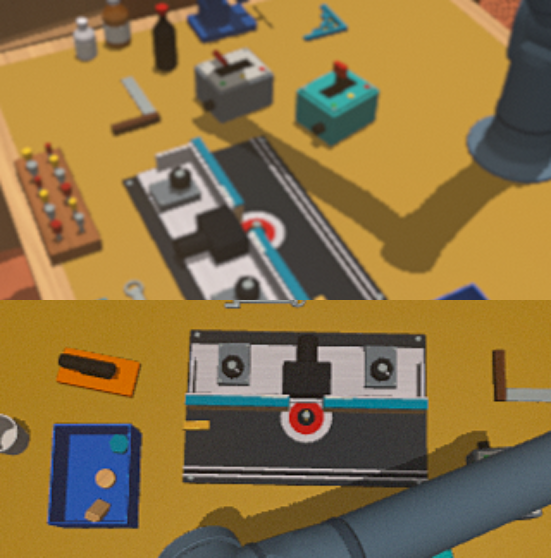

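The plate is clear and all three offcuts are in the bin. Both knob lines match, the lever leans to green, and nothing else has moved. Handing in.

```bash
python3 -c "
from cell import env
print(env.close_job())"
```

```text
the job is handed in; nothing more can be done
None
```

The job is handed in at about 59 s: three offcuts binned (the fourth wasn't there), both knobs run fully home with neither crossed, and the lever pushed fully off then fully on. The judge's result wasn't shown.

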